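Lock the painting's transit case with the T-key

ROBOT

A 6-joint arm with a two-finger parallel gripper is mounted at the origin on the work surface. World frame = base frame: x ahead of the robot, y to its left, z up, the work surface at z = 0. Lengths are in m, angles in rad, forces in N, time in s.
With the tool pointing down it reaches from about 0.3 to 0.75 m from the base axis. Payload 8.5 kg.
Tool frame: the origin (TCP) lies at the very end of the fingers, on their centre line; the grasp point (between the pads) lies 19 mm behind it; z points along the fingers, y is the line along which they close (so a half turn about z gives the same grasp; the last joint's range is limited). The gripper opens to 88 mm and grips with 3 to 60 N. Pads are 18 mm wide; open, the fingers measure 123 mm over their backs; the gripper's body (75 mm by 187 mm) begins 45 mm behind the grasp point.
Start: joints at [-1.561, 0.381, 1.297, -0, 1.464, -0.215], TCP at [0.123, -0.536, 0.239] pointing down, gripper open.
Joint ranges: [-3.11, 3.11], [-0.89, 2.33], [0.22, 2.48], [-1.42, 4.56], [0.17, 2.85], [-2.88, 2.88]. Speed limits (rad/s): [2.39, 2.39, 3.14, 3.14, 3.14, 3.14].

INTERFACE

Orientations are given as a 3x3 rotation matrix whose columns are the frame's x, y, z axes.
In Python, from rig import monitor, eyes, sign_off gives the robot as it stands. The module is installed in compiled form; this text tells all that it offers.
- The arm moves only by the tool arm_command, never from a script. Its argument "series" is a list of rows, each a list of 7 numbers: the opening, from -1 (shut) to 1 (fully open), then the shift along the tool's x, y, z in units of 30 mm (1.0 is 30 mm), then the turn, a rotation vector about the tool's x, y, z in rad. In form: [[gripper, tx, ty, tz, rx, ry, rz], ...]. A call has 1 to 5 rows; each row shifts and turns the commanded pose from where the row before left it, along the tool's axes as they then stand; what a row does not reach is not made up. A row lasts 1/10 s, in which the tool goes at most 50 mm and 8.59 degrees, less where a joint would pass 70% of its speed; a pose out of reach is approached as far as the arm can. A call is refused whole if a number of a shift passes 1 or a number of a turn 0.15, either way. A call with a gripper value outside its range is refused whole. The fingers move at their own pace and stop on an object; the grip force is fixed at half the most. Time passes only in rows, so rows that do not move let the fingers close. It gives the time, the measured TCP pose, the force, the opening and the grip force at its end, in the units of the state.
- monitor.sense(): the state, without advancing time (a new reading comes with each control period).
- eyes.capture(name): name is "scene" or "top" or "wrist"; returns the picture (384x512x3 uint8, red, green, blue); there is no depth.
- eyes.camera_params(name): a dict with "mtx" (3x3 intrinsics, pixels), "eye" and "rotation" of the camera in the world; the wrist camera has in their place "hand_eye" (4x4, takes a point from camera to tool coordinates, whose origin is the TCP and whose axes are the flange's). Camera axes: x right, y down, z forward; pixel columns grow to the right and rows downward; lengths in m; the calibration is good to about 2 mm. A picture is of the moment at which its call begins: read the wrist's pose just before it. camera_params takes no time and is no camera call.
- sign_off(): hands the job in; it is judged then, once.
The state is a dict: "time_s": time; "q": joint angles; "joint_velocities": joint speeds; "joint_torque": joint torques, N m; "tool_pos": TCP position; "tool_rot": TCP orientation; "force": force on the tool from outside, world axes, zero at the start; "ft_torque": the same for the moment, N m; "gripper_width": finger opening in m; "finger_force": force on a finger pad.
Only numpy, scipy, OpenCV 4.12 (cv2) and the standard library are available. Lean on these libraries where they do the work, as an engineer would, in place of code of your own. Each camera call takes 0.05 s, during which the arm holds its last target. There are 200 camera calls.

TASK

The painting is packed: lock the lid of the blue transit case. Take the T-handle key from the brush rest, turn both slotted screws in the lid clockwise with it until they are fully home (slot in line with the red marks), then stand the key, handle up (it may lean on the rim), in the white tool pot without dropping it. Turn the screws with the key only, keep the pot upright, and leave everything else on the bench where it is.

Things in the scene. Friction and masses are not known exactly. Their poses are not given: they have to be found in the camera images.
- key: T-handle key, 160 mm long, 0.18 kg. Origin: middle of the blade's end; z up the shank to the handle, y along the handle bar and the blade's width. Steel blade 20 (y) x 4 (x) mm, z 0 to 6 mm; round collar 28 mm across, z 6 to 16; then shank; orange bar on top. Starts loose in the brush rest, bar level and towards the robot, blade end away from it and lower (15 degree slope).
- key_shank (a point): point on the key's shank axis, 60 mm from the blade's end, axes as the key's. Steel shank of square section 12 x 12 mm, sides facing x and y, z 16 to 142 mm (look-only black hub from z 133). A free length to grip between the rest's rails, z 40 to 108 mm.
- key_bar (a point): middle of the key's orange handle bar, on the shank axis 151 mm from the blade's end, axes as the key's. Bar 84 mm (y) x 16 mm (x) x 18 mm (z). Set home in a screw, the key stands upright by itself when let go, bar level and on top.
- rest: wooden brush rest, fixed, 115 x 175 mm board 8 mm thick; origin: middle of its underside, x away from the robot. Two notched rails 10 mm thick along y at x = -42.5 mm (crest 58 mm high) and +42.5 mm (crest 36 mm). The key lies flat-sided in the middle notches (y = 0), axis 46 mm above the table at x = 0, pointing along x.
- brush: bystander: dark wooden paint brush, 195 mm long, 12 mm thick, loose in the brush rest's notches, parallel to the key and 65 mm to its -y side (the rest's axes).
- case: blue transit case, fixed and shut, 240 (x) x 340 (y) mm, lid top 90 mm high; origin: middle of its underside, -x the front. Two brass slotted quarter-turn screws at (-85, +115) and (-85, -115) mm, each at the bottom of a round well 33 mm across, 10 mm deep, in an aluminium dish 60 mm square (top 93 mm high). Red marks on the dish show the locked slot direction (case's x).
- screw_left (a joint): angle in rad of the screw at the case's +y end: 0 = open (slot along the case's y), grows clockwise seen from above, firm stop at 1.571 = fully home (slot along the case's x). Takes about 0.12 N m and stays where it is left. Starts between 0 and 0.35.
- screw_right (a joint): the same for the screw at the case's -y end.
- screw_left_slot (a point): middle of the slot's mouth on the left screw's brass face, 83 mm above the table; turns with the screw; z up, y along the slot. Slot 26 (y) x 7.5 (x) mm, 7 mm deep, closed ends, so the blade has some 0.15 rad of play. With the key home its collar rests on the brass face in the well, key origin 6 mm below this point.
- screw_right_slot (a point): the same for the right screw.
- pot: white ceramic tool pot, empty, loose, 0.55 kg, 105 mm high, 96 mm across the rim, a little narrower at the foot, wall 5 mm; origin: middle of its underside. Stands beyond the brush rest, next to the thinner tin, in either order.
- thinner: bystander: loose metal tin, 80 mm across, 135 mm high, blue label; origin: middle of its underside.
- tape: bystander: roll of yellow tape, 100 mm across, 25 mm high, loose on the case's lid at (45, 70) mm in the case's axes.
- tube_red: bystander: red paint tube, 130 mm long, lying near the robot.
- tube_violet: bystander: violet paint tube, 130 mm long, lying left of the case's front.
- paint_jar: bystander: small yellow paint jar with black lid, 64 mm across, 75 mm high, at the back.
- palette_knife: bystander: palette knife, 200 mm long, lying in front of the case.
- mug: bystander: blue mug, 80 mm across, 90 mm high, left of the case.
Not all that is in view belongs to the job. What is shaped like the key but green is not meant.

How it is judged:
On the way:
1. both screws are turned home with the key (value of joint each of screw_left, screw_right above 1.43 rad), for 0.2 s.
At the end, for the whole second after the job is handed in: Both screws within 8 degrees of the locked stop (joint above 1.43 rad); the key standing in the pot, handle up (leaning no more than 45 degrees), its blade end within 30 mm of the pot's foot, released and at rest; the pot upright on the table (all of step 1 and horizontal distance between key and pot below 0.043 m and z of key in the frame of pot between 0 and 0.03 m and angle between key's own z axis and vertical below 0.8 rad and angle between pot's own z axis and vertical below 0.1 rad and height (world z) of pot below 0.01 m and linear speed of key below 0.02 m/s); the robot touches nothing.
It fails at once if a screw is touched by the fingers instead of the key (contact force between the fingers and screw_left above 1 N or contact force between the fingers and screw_right above 1 N).
It fails at once if the key is dropped (moves faster than 0.8 m/s while the fingers do not hold it) (linear speed of key above 0.8 m/s and contact force between the fingers and key below 0.3 N).
It fails at once if the pot is knocked over (angle between pot's own z axis and vertical above 0.5 rad).
It fails at once if something else on the bench is moved more than 25 mm (distance of any of brush, thinner, tape, tube_red, tube_violet, paint_jar, palette_knife, mug from where it was at the start of the episode above 0.025 m).
It also fails if it takes over 72 s, if anything falls off the work surface, if the arm or the gripper's body presses on something with over 40 N, if the wrist force passes 120 N, or if a joint passes its speed limit or range.

## Working session

There is one attempt and no reset: what is moved stays moved. The work goes in short steps, Python scripts to look and compute and a tool call to move; the robot and the scene stay as the last step left them, time stands still between calls to the robot, and variables do not carry over. Pictures are saved under pics/ and viewed, at most 10 in all, crops included, and the job is handed in when it is done.

Besides the shell and the picture viewer there is one more tool, called after "Request:" as name([rows], argument=value, ...), one row to a line, values as JSON. arm_command: Moves the arm, as the interface text tells. Its arguments: {"type":"object","properties":{"series":{"type":"array","items":{"type":"array","items":{"type":"number"}}}},"required":["series"]}

```bash
mkdir -p pics && python3 - <<'E'
from rig import monitor, eyes
import cv2, numpy as np, pickle
s=monitor.sense(); print({k:np.round(v,3).tolist() for k,v in s.items()})
P={}
for n in ("scene","top","wrist"):
    P[n]=eyes.camera_params(n); im=eyes.capture(n); cv2.imwrite(f"pics/{n}0.png",im[...,::-1])
    print(n,{k:np.round(v,4).tolist() for k,v in P[n].items()})
a=[cv2.imread(f"pics/{n}0.png") for n in("scene","top")]
cv2.imwrite("pics/t0b.png",cv2.resize(a[1],(800,600)));cv2.imwrite("pics/s0b.png",cv2.resize(a[0],(800,600)))
E
```

```text
{'time_s': 0.0, 'q': [-1.561, 0.381, 1.298, 0.0, 1.464, -0.215], 'joint_velocities': [-0.001, 0.0, 0.0, 0.0, 0.002, 0.001], 'joint_torque': [0.004, -43.792, -22.455, 0.071, 0.035, -0.0], 'tool_pos': [0.123, -0.536, 0.238], 'tool_rot': [[0.975, 0.223, 0.0], [0.223, -0.975, 0.001], [0.0, -0.001, -1.0]], 'force': [-1.227, 0.524, 0.484], 'ft_torque': [-0.008, -0.013, -0.002], 'finger_force': 0.0, 'gripper_width': 0.088}
scene {'mtx': [[394.1542, 0.0, 247.1455], [0.0, 394.1542, 192.4547], [0.0, 0.0, 1.0]], 'eye': [0.9772, 0.5687, 0.8638], 'rotation': [[-0.6971, 0.5109, -0.5031], [0.7169, 0.5071, -0.4784], [0.0107, -0.6941, -0.7198]]}
top {'mtx': [[455.6289, 0.0, 247.8053], [0.0, 455.6289, 189.6342], [0.0, 0.0, 1.0]], 'eye': [0.319, 0.0587, 1.3951], 'rotation': [[-0.029, -0.9955, 0.0905], [-0.9993, 0.0268, -0.026], [0.0235, -0.0912, -0.9956]]}
wrist {'mtx': [[281.8274, 0.0, 257.4512], [0.0, 281.8274, 189.4604], [0.0, 0.0, 1.0]], 'hand_eye': [[-0.0003, -0.9567, -0.291, 0.0755], [1.0, -0.0004, 0.0001, -0.0016], [-0.0002, -0.291, 0.9567, -0.1459], [0.0, 0.0, 0.0, 1.0]]}
```

View pics/t0b.png

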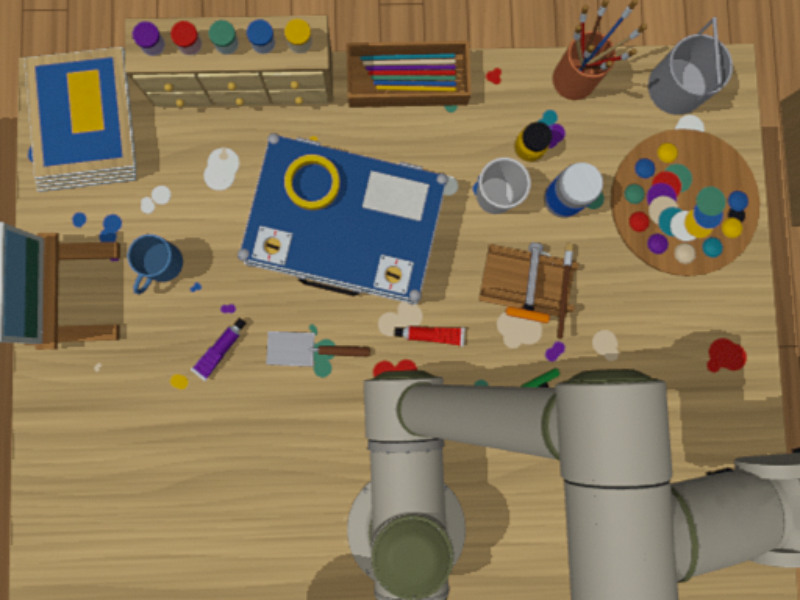

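View pics/s0b.png

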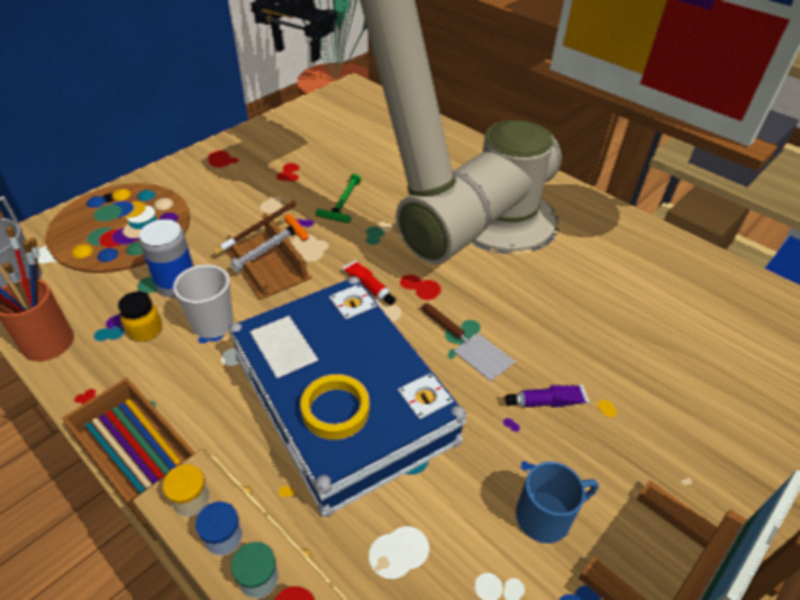

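The top view (800 px scale) shows the case, with its two dishes at (272,245) and (393,275). The rest is at (530,280), with the orange bar at (527,315), the brush at (566,290), the pot at (502,185) and the thinner at (573,190). There are two T-shapes: the steel one with an orange bar in the rest at (530,280), and a green one on the table at (540,380). The orange one fits the description, since it lies in the rest with its bar towards the robot.

```bash
cat > h.py <<'E'
import numpy as np, cv2
from rig import monitor, eyes
def cam(n,s=None):
    p=eyes.camera_params(n)
    if 'eye' in p: return p['mtx'],np.array(p['eye']),np.array(p['rotation'])
    s=s or monitor.sense(); H=np.array(p['hand_eye']); R=np.array(s['tool_rot'])
    return p['mtx'],np.array(s['tool_pos'])+R@H[:3,3],R@H[:3,:3]
def ray(c,uv): 
    K,e,R=c; d=R@np.linalg.solve(K,[uv[0],uv[1],1]); return e,d/np.linalg.norm(d)
def plane(c,uv,z):
    e,d=ray(c,uv); return e+d*(z-e[2])/d[2]
def proj(c,p):
    K,e,R=c; q=K@(R.T@(np.array(p)-e)); return q[:2]/q[2]
def tri(c1,u1,c2,u2):
    A=np.zeros((3,3));b=np.zeros(3)
    for c,u in((c1,u1),(c2,u2)):
        e,d=ray(c,u);M=np.eye(3)-np.outer(d,d);A+=M;b+=M@e
    return np.linalg.solve(A,b)
def mask(im,lo,hi): return cv2.inRange(cv2.cvtColor(im,cv2.COLOR_RGB2HSV),lo,hi)
def blobs(m,amin=15):
    n,l,st,ce=cv2.connectedComponentsWithStats(m)
    return [(st[i,4],*np.round(ce[i],1),*st[i,:4]) for i in range(1,n) if st[i,4]>=amin],l
E
python3 - <<'E'
from h import *
t=cv2.imread("pics/top0.png")[...,::-1].copy(); s=cv2.imread("pics/scene0.png")[...,::-1].copy()
for n,im in(("top",t),("scene",s)):
    print(n,"orange",[tuple(map(float,b)) for b in blobs(mask(im,(8,180,120),(17,255,255)),25)[0]])
    print(n,"brass",[tuple(map(float,b)) for b in blobs(mask(im,(15,80,90),(28,255,255)),25)[0] if b[5]<40])
    print(n,"white",[tuple(map(float,b)) for b in blobs(mask(im,(0,0,190),(179,30,255)),60)[0]])
a=cv2.resize(t[130:225,145:385],None,fx=3.3,fy=3.3,interpolation=cv2.INTER_CUBIC)
cv2.imwrite("pics/crop_t.png",a[...,::-1])
E
```

```text
top orange [(159.0, 337.3, 200.8, 324.0, 196.0, 28.0, 11.0)]
top brass [(26.0, 453.5, 19.5, 450.0, 16.0, 7.0, 7.0), (788.0, 54.1, 64.5, 43.0, 45.0, 24.0, 40.0), (491.0, 199.3, 115.8, 182.0, 99.0, 35.0, 35.0), (76.0, 173.7, 157.0, 169.0, 152.0, 11.0, 11.0), (70.0, 251.5, 175.4, 247.0, 171.0, 10.0, 10.0)]
top white [(107.0, 441.5, 78.3, 433.0, 74.0, 17.0, 10.0), (374.0, 141.0, 108.5, 131.0, 96.0, 21.0, 25.0), (423.0, 372.7, 116.0, 361.0, 105.0, 24.0, 23.0), (95.0, 102.6, 124.2, 98.0, 119.0, 10.0, 11.0), (131.0, 435.1, 145.1, 430.0, 135.0, 14.0, 19.0), (90.0, 167.8, 156.0, 163.0, 146.0, 12.0, 21.0), (95.0, 179.7, 158.4, 173.0, 148.0, 12.0, 20.0), (92.0, 245.4, 174.3, 241.0, 165.0, 12.0, 20.0), (97.0, 257.5, 176.7, 251.0, 167.0, 12.0, 20.0)]
scene orange [(69.0, 319.4, 1.6, 307.0, 0.0, 24.0, 7.0), (78.0, 226.4, 44.8, 217.0, 41.0, 18.0, 9.0), (244.0, 200.7, 50.2, 190.0, 42.0, 23.0, 18.0), (259.0, 475.3, 93.6, 437.0, 82.0, 59.0, 21.0), (1354.0, 61.8, 146.3, 30.0, 118.0, 91.0, 55.0), (100.0, 189.3, 144.9, 182.0, 137.0, 15.0, 17.0), (92.0, 158.7, 156.4, 150.0, 151.0, 20.0, 12.0), (454.0, 174
[... 1289 characters left out ...]
 13.0, 11.0), (46.0, 44.4, 378.2, 36.0, 374.0, 18.0, 10.0), (35.0, 492.0, 381.8, 486.0, 380.0, 12.0, 4.0)]
scene white [(71.0, 91.9, 137.7, 83.0, 132.0, 16.0, 10.0), (312.0, 102.0, 148.4, 89.0, 141.0, 26.0, 16.0), (68.0, 28.4, 163.3, 25.0, 158.0, 10.0, 10.0), (109.0, 222.0, 188.1, 213.0, 183.0, 21.0, 12.0), (109.0, 228.5, 196.4, 217.0, 190.0, 22.0, 13.0), (866.0, 181.2, 221.4, 161.0, 203.0, 42.0, 38.0), (166.0, 267.6, 247.2, 257.0, 241.0, 25.0, 16.0), (167.0, 275.7, 258.1, 263.0, 249.0, 26.0, 18.0), (615.0, 489.4, 344.3, 466.0, 301.0, 46.0, 83.0), (833.0, 255.8, 352.5, 237.0, 337.0, 37.0, 33.0), (227.0, 312.4, 375.3, 304.0, 367.0, 17.0, 17.0), (133.0, 328.4, 377.1, 323.0, 371.0, 12.0, 13.0)]
```

View pics/crop_t.png

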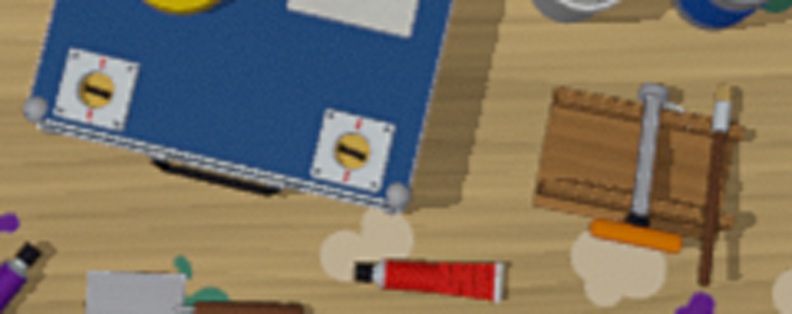

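The crop shows the orange-bar key in the rest: bar at about (635,235), shank up to (652,95), brush at (715,185). The slotted brass screws are at (97,90) and (352,150), each with red marks. This is the key to take.

```bash
python3 - <<'E'
from h import *
t=cv2.imread("pics/top0.png")[...,::-1].copy(); s=cv2.imread("pics/scene0.png")[...,::-1].copy()
ct,cs=cam("top"),cam("scene")
p=lambda *a:print(*[np.round(x,4).tolist() if not isinstance(x,str) else x for x in a])
p("bar tri",tri(ct,(337.3,200.8),cs,(189.3,144.9)),"plane.066+.009",plane(ct,(337.3,200.8),.072))
L=plane(ct,(173.7,157),.083);Rr=plane(ct,(251.5,175.4),.083)
p("L",L,tri(ct,(173.7,157),cs,(271.8,253.3)),"R",Rr,tri(ct,(251.5,175.4),cs,(225.2,193.1)))
d=(L-Rr)[:2];p("dist",np.linalg.norm(d),"case yaw(y axis)",np.arctan2(d[1],d[0])-np.pi/2)
m=mask(t,(8,180,120),(17,255,255));_,l=blobs(m,25)
pts=cv2.findNonZero(m);q=cv2.minAreaRect(pts);b=cv2.boxPoints(q)
w=np.array([plane(ct,x,.070)[:2] for x in b]);
e=[w[1]-w[0],w[2]-w[1]];e=max(e,key=np.linalg.norm);p("bar len",np.linalg.norm(e),"ang",np.arctan2(e[1],e[0]))
# slot angle: dark pixels inside brass
hs=cv2.cvtColor(t,cv2.COLOR_RGB2HSV)
for c,P in(((173.7,157),L),((251.5,175.4),Rr)):
    g=cv2.cvtColor(t,cv2.COLOR_RGB2GRAY).astype(float)
    yy,xx=np.mgrid[0:384,0:512];r=np.hypot(xx-c[0],yy-c[1])<5
    wgt=np.where(r,np.clip(110-g,0,None),0);W=wgt.sum();mx,my=(wgt*xx).sum()/W,(wgt*yy).sum()/W
    C=np.array([[(wgt*(xx-mx)**2).sum(),(wgt*(xx-mx)*(yy-my)).sum()],[0,(wgt*(yy-my)**2).sum()]]);C[1,0]=C[0,1]
    ev,V=np.linalg.eigh(C);v=V[:,1]
    a,b2=plane(ct,(mx,my)+4*v,.083),plane(ct,(mx,my)-4*v,.083);u=(a-b2)[:2];u*=np.sign(u[1]);p("slot ctr",(a+b2)/2,"ang from y",np.arctan2(u[1],u[0])-np.pi/2,ev/W)
E
```

```text
bar tri [0.3995, -0.2374, 0.067] plane.066+.009 [0.3994, -0.2366, 0.072]
L [0.539, 0.2366, 0.083] [0.5382, 0.2356, 0.0887] R [0.4794, 0.0125, 0.083] [0.4789, 0.0125, 0.0882]
dist 0.2319 case yaw(y axis) -0.26
bar len 0.5468 ang -0.447
slot ctr [0.5383, 0.2363, 0.083] ang from y -0.3623 [0.3734, 6.4199]
slot ctr [0.4786, 0.0141, 0.083] ang from y -0.4152 [0.3257, 6.7078]
```

Request:
arm_command([
  [-0.1,0.95,-0.52,0,0,0,0],
  [-0.1,0.95,-0.52,0,0,0,0],
  [-0.1,0.95,-0.52,0,0,0,0],
  [-0.1,0.95,-0.52,0,0,0,0],
  [-0.1,0.95,-0.52,0,0,0,0],
])

```text
time_s: 0.65
tool_pos: [0.2449, -0.4273, 0.2386]
tool_rot: [[0.975, 0.223, -0.0], [0.223, -0.975, 0.0], [-0.0, -0.0, -1.0]]
force: [0.7, -0.1, 0.2]
gripper_width: 0.0501
finger_force: 0.0
```

Request:
arm_command([
  [-0.1,0.95,-0.52,0,0,0,0],
  [-0.1,0.95,-0.52,0,0,0,0],
  [-0.1,0.95,-0.52,0,0,0,0],
  [-0.1,0.95,-0.52,0,0,0,0],
  [-0.1,0.95,-0.52,0,0,0,0],
])

```text
time_s: 1.15
tool_pos: [0.3665, -0.3194, 0.2386]
tool_rot: [[0.975, 0.223, -0.0], [0.223, -0.975, 0.0], [-0.0, -0.0, -1.0]]
force: [0.1, -0.6, 0.4]
gripper_width: 0.0397
finger_force: 0.0
```

Request:
arm_command([
  [-0.1,0.95,-0.52,0,0,0,0.15],
  [-0.1,0.7,-0.4,0,0,0,0.15],
  [-0.1,0,0,0,0,0,0.15],
  [-0.1,0,0,0,0,0,0],
  [-0.1,0,0,0,0,0,0],
])

```text
time_s: 1.65
tool_pos: [0.4098, -0.2855, 0.2386]
tool_rot: [[0.976, -0.22, -0.0], [-0.22, -0.976, 0.0], [-0.0, -0.0, -1.0]]
force: [1.0, 0.2, -0.0]
gripper_width: 0.0398
finger_force: 0.0
```

```bash
python3 - <<'E'
from h import *
s=monitor.sense(); print({k:np.round(s[k],3).tolist() for k in("time_s","q","tool_pos","tool_rot","gripper_width")})
im=eyes.capture("wrist");c=cam("wrist",s);cv2.imwrite("pics/w1.png",cv2.resize(im,(800,600))[...,::-1]);cv2.imwrite("pics/w1r.png",im[...,::-1])
m=mask(im,(8,180,120),(17,255,255));B,l=blobs(m,100);print([tuple(map(float,b)) for b in B])
E
```

```text
{'time_s': 1.65, 'q': [-0.846, 0.292, 1.433, -0.0, 1.417, 0.946], 'tool_pos': [0.41, -0.286, 0.239], 'tool_rot': [[0.976, -0.22, -0.0], [-0.22, -0.976, 0.0], [-0.0, -0.0, -1.0]], 'gripper_width': 0.04}
[(694.0, 220.9, 188.7, 185.0, 182.0, 70.0, 15.0)]
```

View pics/w1.png

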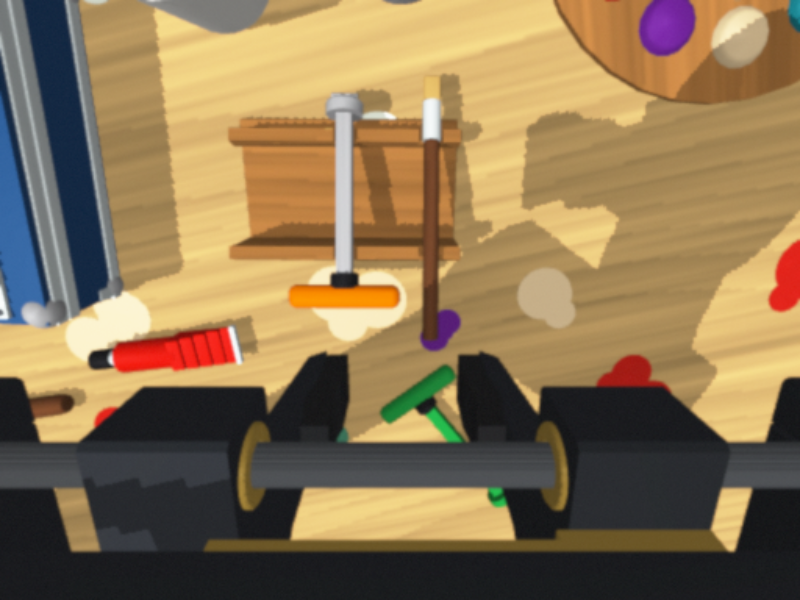

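The wrist view shows the key in the rest with its shank vertical in the picture at x≈344 (800 px scale), bar at (344,296) and collar at (344,105). The brush is at (431,210) and the decoy is lower, at (430,400).

```bash
python3 - <<'E'
from h import *
c=cam("wrist"); im=cv2.imread("pics/w1r.png")[...,::-1].copy()
bar=plane(c,(220.9,188.7),.070); print("bar",bar)
m=mask(im,(8,180,120),(17,255,255)); q=cv2.fitLine(cv2.findNonZero(m),2,0,.01,.01).ravel()
a,b=plane(c,q[2:]+30*q[:2],.066),plane(c,q[2:]-30*q[:2],.066);u=(a-b)[:2];u*=np.sign(u[1]);print("bar ang",np.arctan2(u[1],u[0])-np.pi/2)
hsv=cv2.cvtColor(im,cv2.COLOR_RGB2HSV)
pts=[]
for r in (95,105,115,125,135,145,155):
    row=(hsv[r,200:245,1]<60)&(hsv[r,200:245,2]>110); x=np.flatnonzero(row)+200
    z=.046+.006; # refine height by x below
    for _ in range(4):
        p=plane(c,(x.mean(),r),z); d=np.hypot(*(p-bar)[:2]); z=.067-d*np.tan(np.radians(15))+.006
    pts.append(p); print(r,x.min(),x.max(),np.round(p,4))
P=np.array(pts);k=np.polyfit(P[:,0],P[:,1],1);print("shank ang",np.arctan(k[0]), "y at bar x",np.polyval(k,bar[0]))
E
```

```text
bar [ 0.39990612 -0.23816538  0.07      ]
bar ang 0.2956156570747843
95 215 225 [ 0.5017 -0.261   0.045 ]
105 215 225 [ 0.491  -0.2585  0.048 ]
115 215 225 [ 0.4804 -0.2561  0.0509]
125 215 225 [ 0.4697 -0.2536  0.0539]
135 215 225 [ 0.4589 -0.2511  0.0568]
145 215 225 [ 0.4482 -0.2486  0.0598]
155 214 225 [ 0.4375 -0.2456  0.0627]
shank ang -0.23256391760234918 y at bar x -0.23698473452940894
```

Request:
arm_command([
  [-0.1,0.345,-0.366,0.813,0,0,0.01],
  [-0.1,0.345,-0.366,0.813,0,0,0],
  [-0.1,0.345,-0.366,0.813,0,0,0],
  [-0.1,0.345,-0.366,0.813,0,0.131,0],
  [-0.1,0,0,0,0,0.131,0],
])

```text
time_s: 2.2
tool_pos: [0.4605, -0.2513, 0.1387]
tool_rot: [[0.94, -0.23, 0.253], [-0.222, -0.973, -0.059], [0.26, -0.001, -0.966]]
force: [0.0, -0.3, 0.5]
gripper_width: 0.0392
finger_force: 0.0
```

Request:
arm_command([
  [-0.1,0,0,0,0,0,0],
  [-0.1,0,0,0,0,0,0],
])

```text
time_s: 2.4
tool_pos: [0.4601, -0.2531, 0.1418]
tool_rot: [[0.94, -0.233, 0.25], [-0.225, -0.972, -0.061], [0.257, 0.001, -0.966]]
force: [-0.1, -0.2, 0.5]
gripper_width: 0.0394
finger_force: 0.0
```

```bash
cat >> h.py <<'E'
def todo(target,zdir=None,xdir=None):
    "shift (30 mm units, tool axes) and rotation vector (tool axes) from now to target pose"
    from scipy.spatial.transform import Rotation as Ro
    s=monitor.sense(); R=np.array(s['tool_rot']); d=R.T@(np.array(target)-s['tool_pos'])/.03
    out=[np.round(d,3).tolist()]
    if zdir is not None:
        z=np.array(zdir,float);z/=np.linalg.norm(z);x=np.array(xdir,float);x-=z*(x@z);x/=np.linalg.norm(x)
        out.append(np.round(Ro.from_matrix(R.T@np.c_[x,np.cross(z,x),z]).as_rotvec(),4).tolist())
    print("t",round(s['time_s'],2),"pos",np.round(s['tool_pos'],4).tolist(),"q",np.round(s['q'],2).tolist(),"todo",*out); return R
E
python3 - <<'E'
from h import *
f=np.array([.973,-.2305,0]);z=.2588*f+np.array([0,0,-.966])
todo([.4902,-.2589,.0251],z,f)
E
```

```text
t 2.4 pos [0.4601, -0.2531, 0.1418] q [-0.8, 0.35, 1.7, 0.18, 0.88, 0.91] todo [-0.016, -0.047, 4.022] [0.0014, 0.0014, -0.0022]
```

Request:
arm_command([
  [-0.1,0,-0.04,0.9,0,0,0],
  [-0.1,0,0,0.9,0,0,0],
  [-0.1,0,0,0.9,0,0,0],
  [-0.1,0,0,0.9,0,0,0],
  [-0.1,0,0,0.42,0,0,0],
])

```text
time_s: 2.9
tool_pos: [0.4918, -0.2589, 0.0232]
tool_rot: [[0.94, -0.232, 0.25], [-0.224, -0.973, -0.059], [0.257, -0.001, -0.966]]
force: [0.9, 0.5, 0.1]
gripper_width: 0.0396
finger_force: 0.0
```

Request:
arm_command([
  [-0.1,0,0,0,0,0,0],
  [-0.1,0,0,0,0,0,0],
])

```text
time_s: 3.1
tool_pos: [0.4915, -0.2588, 0.0256]
tool_rot: [[0.939, -0.233, 0.252], [-0.224, -0.973, -0.061], [0.26, 0.001, -0.966]]
force: [-0.1, -0.4, -0.9]
gripper_width: 0.0394
finger_force: 0.0
```

```bash
python3 - <<'E'
from h import *
f=np.array([.973,-.2305,0]);z=.2588*f+np.array([0,0,-.966])
todo([.4902,-.2589,.0251],z,f)
im=eyes.capture("wrist");cv2.imwrite("pics/w2.png",cv2.resize(im,(640,480))[...,::-1])
E
```

```text
t 3.1 pos [0.4915, -0.2588, 0.0256] q [-0.76, 0.57, 1.75, 0.23, 0.61, 0.87] todo [-0.046, 0.012, 0.003] [0.0011, -0.0009, -0.0018]
```

View pics/w2.png

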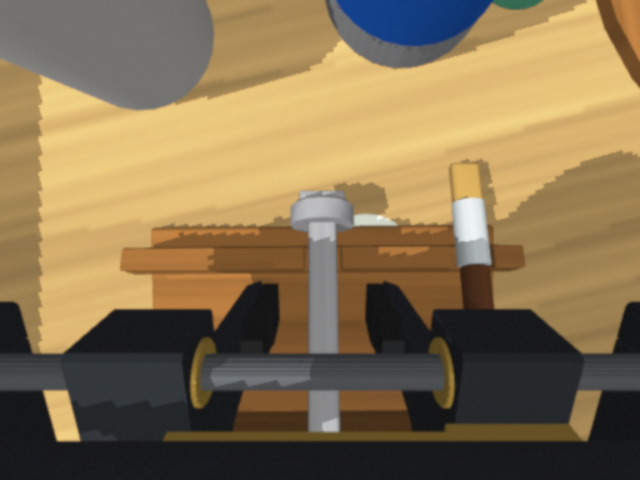

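The fingers straddle the shank evenly at (322,320) and the brush is clear at (475,230), so I'll close and lift.

Request:
arm_command([
  [-1,0,0,0,0,0,0],
  [-1,0,0,0,0,0,0],
  [-1,0,0,0,0,0,0],
  [-1,0,0,0,0,0,0],
  [-1,0,0,0,0,0,0],
])

```text
time_s: 3.65
tool_pos: [0.4912, -0.2585, 0.0251]
tool_rot: [[0.939, -0.233, 0.252], [-0.225, -0.972, -0.061], [0.26, 0.0, -0.966]]
force: [-1.0, -0.2, 4.1]
gripper_width: 0.0117
finger_force: 30.0
```

Request:
arm_command([
  [-1,0,0,0,0,0,0],
  [-1,0.08,0,-0.29,0,0,0],
  [-1,0.16,0,-0.6,0,0,0],
  [-1,0.16,0,-0.6,0,0,0],
  [-1,0.16,0,-0.6,0,0,0],
])

```text
time_s: 4.15
tool_pos: [0.4908, -0.2581, 0.0905]
tool_rot: [[0.939, -0.233, 0.251], [-0.225, -0.972, -0.06], [0.258, -0.0, -0.966]]
force: [0.3, 0.4, -1.1]
gripper_width: 0.0116
finger_force: 30.0
```

Request:
arm_command([
  [-1,0.2,0,-0.8,0,0,0],
  [-1,0.2,0,-0.8,0,0,0],
  [-1,0.2,0,-0.8,0,0,0],
  [-1,0.2,0,-0.8,0,0,0],
  [-1,0.2,0,-0.8,0,0,0],
])

```text
time_s: 4.65
tool_pos: [0.4886, -0.2575, 0.2145]
tool_rot: [[0.939, -0.233, 0.251], [-0.225, -0.972, -0.06], [0.258, -0.0, -0.966]]
force: [-0.3, -0.3, -2.1]
gripper_width: 0.0118
finger_force: 30.0
```

Request:
arm_command([
  [-1,0,-0.6,-0.3,0,-0.145,0],
  [-1,0,-0.6,0,0,-0.145,0],
  [-1,0,-0.6,0,0,-0.145,0],
  [-1,0,-0.6,0,0,-0.145,0],
  [-1,0,-0.6,0,0,-0.145,0],
])

```text
time_s: 5.15
tool_pos: [0.5079, -0.169, 0.223]
tool_rot: [[0.868, -0.233, -0.439], [-0.209, -0.972, 0.104], [-0.451, 0.001, -0.893]]
force: [0.1, -0.5, -1.3]
gripper_width: 0.0116
finger_force: 30.0
```

Request:
arm_command([
  [-1,0,-0.6,0,0,-0.145,0],
  [-1,0,-0.6,0,0,-0.145,0],
  [-1,0,-0.6,0,0,-0.145,0],
  [-1,0,-0.6,0,0,-0.145,0],
  [-1,0,0,0,0,0,0],
])

```text
time_s: 5.65
tool_pos: [0.525, -0.0982, 0.2187]
tool_rot: [[0.482, -0.231, -0.845], [-0.114, -0.973, 0.201], [-0.869, -0.001, -0.495]]
force: [0.6, -0.2, -1.6]
gripper_width: 0.012
finger_force: 30.0
```

Request:
arm_command([
  [-1,0,0,0,0,0,0],
])

```text
time_s: 5.75
tool_pos: [0.5246, -0.0999, 0.2215]
tool_rot: [[0.491, -0.233, -0.84], [-0.118, -0.973, 0.201], [-0.863, 0.0, -0.505]]
force: [-0.4, 1.0, -1.9]
gripper_width: 0.0112
finger_force: 30.0
```

```bash
python3 - <<'E'
from h import *
s=monitor.sense();print(np.round(s['q'],2),np.round(s['tool_pos'],4));print(np.round(s['tool_rot'],3), s['gripper_width'])
im=eyes.capture("scene");cv2.imwrite("pics/s3.png",cv2.resize(im,(768,576))[...,::-1])
E
```

```text
[-0.36  0.85  0.83 -0.18  2.5   1.36] [ 0.5246 -0.0999  0.2215]
[[ 0.491 -0.233 -0.84 ]
 [-0.118 -0.973  0.201]
 [-0.863  0.    -0.505]] 0.011238989089599192
```

View pics/s3.png

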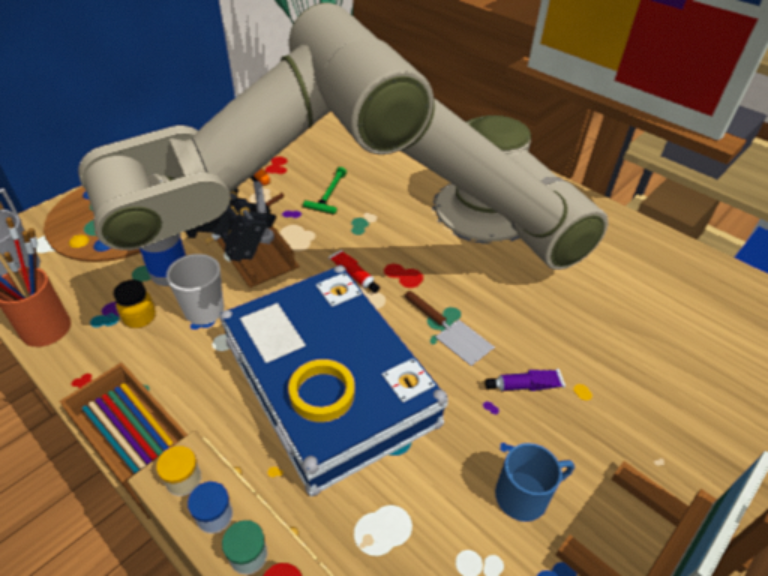

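Request:
arm_command([
  [-1,0,-0.5,-0.3,0,0.147,0],
  [-1,0,-0.5,0,0,0.147,0],
  [-1,0,-0.5,0,0,0.147,0],
  [-1,0,-0.5,0,0,0.147,0],
  [-1,0,-0.5,0,0,0.147,0],
])

```text
time_s: 6.3
tool_pos: [0.5497, -0.0291, 0.2291]
tool_rot: [[0.93, -0.235, -0.283], [-0.225, -0.972, 0.069], [-0.291, -0.0, -0.957]]
force: [-0.1, 1.3, -1.6]
gripper_width: 0.0116
finger_force: 30.0
```

Request:
arm_command([
  [-1,0,-0.5,0,0,0.147,0],
  [-1,0,-0.5,0,0,0.147,0],
  [-1,-0.94,-0.6,0,0,0,0],
  [-1,-0.94,-0.6,0,0,0,0],
  [-1,-0.94,0,-0.3,0,0,0],
])

```text
time_s: 6.8
tool_pos: [0.481, 0.0561, 0.2379]
tool_rot: [[0.972, -0.233, -0.011], [-0.233, -0.972, 0.003], [-0.011, -0.001, -1.0]]
force: [-0.4, -0.1, -1.7]
gripper_width: 0.0114
finger_force: 30.0
```

Request:
arm_command([
  [-1,-0.94,0,-0.3,0,0,0],
  [-1,-0.94,0,0,0,0,0],
  [-1,0,0,0,0,0,0],
  [-1,0,0,0,0,0,0],
  [-1,0,0,0,0,0,0],
])

```text
time_s: 7.3
tool_pos: [0.4287, 0.0677, 0.2472]
tool_rot: [[0.972, -0.234, -0.011], [-0.234, -0.972, 0.003], [-0.012, -0.0, -1.0]]
force: [0.4, -0.2, -1.5]
gripper_width: 0.0114
finger_force: 30.0
```

```bash
python3 - <<'E'
from h import *
s=monitor.sense();print(s['time_s'],np.round(s['q'],2),np.round(s['tool_pos'],4));print(np.round(s['tool_rot'],3), s['gripper_width'])
np.savez("w4.npz",tool_pos=s['tool_pos'],tool_rot=s['tool_rot'])
im=eyes.capture("wrist");cv2.imwrite("pics/w4r.png",im[...,::-1]);cv2.imwrite("pics/w4.png",cv2.resize(im,(800,600))[...,::-1])
c=cam("wrist",s);print("pred L,R px",proj(c,[.539,.2366,.083]),proj(c,[.4794,.0125,.083]))
E
```

```text
7.3 [-0.12  0.17  1.57  0.    1.41  1.69] [0.4287 0.0677 0.2472]
[[ 0.972 -0.234 -0.011]
 [-0.234 -0.972  0.003]
 [-0.012 -0.    -1.   ]] 0.011395865992413092
pred L,R px [ 78.93278685 108.86131164] [298.32558967 114.1696812 ]
```

View pics/w4.png

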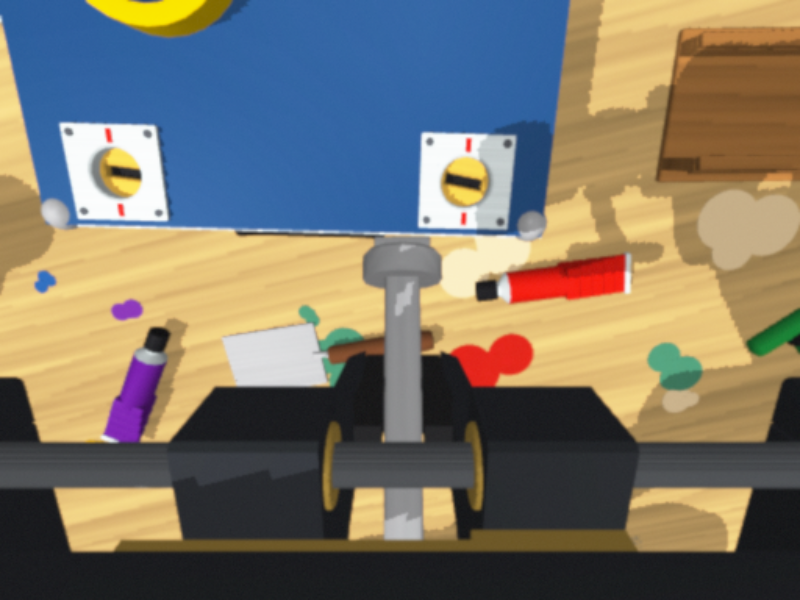

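The wrist view shows both dishes: left slot at (124,173), right slot at (464,182), with red marks above and below each. The key blade points forward at (405,245), held straight.

```bash
python3 - <<'E'
from h import *
S=np.load("w4.npz"); c=cam("wrist",{k:S[k] for k in S}); im=cv2.imread("pics/w4r.png")[...,::-1].copy()
m=mask(im,(0,150,120),(8,255,255))|mask(im,(172,150,120),(179,255,255))
R=[b for b in blobs(m,6)[0] if b[2]<160 and b[0]<80];print([tuple(map(float,b)) for b in R])
R.sort(key=lambda b:b[1]); C=[]
for i in(0,2):
    a,b=[plane(c,x[1:3],.093) for x in R[i:i+2]];C.append((a+b)/2);d=a-b;d*=np.sign(d[0]);print("ctr marks",np.round((a+b)/2,4),"len",np.linalg.norm(d),"yaw",np.arctan2(d[1],d[0]))
d=C[0]-C[1];print("dist",np.linalg.norm(d),"yaw",np.arctan2(d[1],d[0])-np.pi/2)
g=cv2.cvtColor(im,cv2.COLOR_RGB2GRAY).astype(float);yy,xx=np.mgrid[0:384,0:512]
for c0 in((79.4,110.7),(297,116.5)):
    r=np.hypot(xx-c0[0],yy-c0[1])<13;w=np.where(r&(g<60),1.,0)
    pts=np.argwhere(w)[:,::-1].astype(np.float32);q=cv2.fitLine(pts,2,0,.01,.01).ravel()
    a,b=plane(c,q[2:]+9*q[:2],.083),plane(c,q[2:]-9*q[:2],.083);u=(a-b)[:2];u*=np.sign(u[1]);t=(pts-q[2:])@q[:2]
    print(len(pts),"slot ctr",np.round(q[2:],1),np.round((a+b)/2,4),"yaw",np.arctan2(u[1],u[0])-np.pi/2,"px len",np.ptp(t))
    by=blobs(mask(im,(15,80,90),(30,255,255))*r.astype(np.uint8),20)[0];print("brass",[tuple(map(float,x[:3])) for x in by])
E
```

```text
[(18.0, 69.1, 86.2, 68.0, 83.0, 3.0, 8.0), (16.0, 299.5, 92.5, 299.0, 89.0, 2.0, 8.0), (17.0, 77.0, 134.0, 76.0, 131.0, 3.0, 7.0), (12.0, 296.5, 139.5, 296.0, 137.0, 2.0, 6.0)]
ctr marks [0.5376 0.2371 0.093 ] len 0.047132118362387516 yaw -0.26265504178706534
ctr marks [0.4779 0.0146 0.093 ] len 0.0468850304352287 yaw -0.25899249805271174
dist 0.23040325085148378 yaw -0.2619002888056947
78 slot ctr [ 79.9 110.1] [0.5376 0.2362 0.083 ] yaw -0.3933400190406464 px len 16.744968
brass [(383.0, 77.8, 111.2)]
100 slot ctr [295.6 115.7] [0.4785 0.0156 0.083 ] yaw -0.4376290099579758 px len 20.60223
brass [(403.0, 297.5, 116.7)]
```

```bash
cat >> h.py <<'E'
KO=np.array([.0510,0,.0105])
def tilt(psi,org,KO=KO,a=np.pi/3):
    f=np.array([np.cos(psi),np.sin(psi),0]);u=np.array([0,0,1.])
    z=-np.sin(a)*f-np.cos(a)*u; x=np.cos(a)*f-np.sin(a)*u
    R=np.c_[x,np.cross(z,x),z]; return np.array(org)-R@KO,z,x
E
python3 - <<'E'
from h import *
todo(*tilt(-.43,[.478,.013,.125]))
E
```

```text
t 7.35 pos [0.4287, 0.0678, 0.2468] q [-0.12, 0.17, 1.57, 0.0, 1.41, 1.69] todo [1.518, 1.286, 2.395] [0.1024, -1.0313, 0.175]
```

Request:
arm_command([
  [-1,0,0,0,0.0128,-0.1289,0.0219],
  [-1,0,0,0,0.0128,-0.1289,0.0219],
  [-1,0,0,0,0.0128,-0.1289,0.0219],
  [-1,0,0,0,0.0128,-0.1289,0.0219],
  [-1,0,0,0,0.0128,-0.1289,0.0219],
])

```text
time_s: 7.85
tool_pos: [0.4291, 0.0678, 0.2464]
tool_rot: [[0.742, -0.351, -0.571], [-0.263, -0.936, 0.234], [-0.617, -0.024, -0.787]]
force: [0.7, -0.8, -1.0]
gripper_width: 0.0117
finger_force: 30.0
```

Request:
arm_command([
  [-1,0,0,0,0.0128,-0.1289,0.0219],
  [-1,0,0,0,0.0128,-0.1289,0.0219],
  [-1,0,0,0,0.0128,-0.1289,0.0219],
  [-1,0,0,0,0,0,0],
  [-1,0,0,0,0,0,0],
])

```text
time_s: 8.35
tool_pos: [0.4286, 0.068, 0.2459]
tool_rot: [[0.456, -0.416, -0.787], [-0.209, -0.909, 0.36], [-0.865, 0.0, -0.501]]
force: [0.0, -0.9, -1.4]
gripper_width: 0.0114
finger_force: 30.0
```

```bash
python3 - <<'E'
from h import *
todo(*tilt(-.43,[.478,.013,.125]))
E
```

```text
t 8.35 pos [0.4286, 0.068, 0.2459] q [-0.22, 0.61, 1.25, 0.24, 2.3, 1.84] todo [2.92, 0.981, -0.288] [0.0007, -0.0016, 0.0002]
```

Request:
arm_command([
  [-1,0.58,0.196,-0.058,0,0,0],
  [-1,0.58,0.196,-0.058,0,0,0],
  [-1,0.58,0.196,-0.058,0,0,0],
  [-1,0.58,0.196,-0.058,0,0,0],
  [-1,0.58,0.196,-0.058,0,0,0],
])

```text
time_s: 8.85
tool_pos: [0.4627, 0.0193, 0.174]
tool_rot: [[0.453, -0.416, -0.788], [-0.208, -0.909, 0.361], [-0.867, 0.0, -0.499]]
force: [0.9, -0.5, -1.1]
gripper_width: 0.0117
finger_force: 30.0
```

Request:
arm_command([
  [-1,0,0,0,0,0,0],
  [-1,0,0,0,0,0,0],
])

```text
time_s: 9.05
tool_pos: [0.4622, 0.0202, 0.1752]
tool_rot: [[0.453, -0.417, -0.788], [-0.208, -0.909, 0.361], [-0.867, 0.0, -0.498]]
force: [-0.5, 0.5, -1.3]
gripper_width: 0.0112
finger_force: 30.0
```

```bash
python3 - <<'E'
from h import *
todo(*tilt(-.43,[.478,.013,.125]))
a=eyes.capture("scene");b=eyes.capture("wrist")
cv2.imwrite("pics/s5r.png",a[...,::-1]);cv2.imwrite("pics/w5r.png",b[...,::-1])
A=cv2.resize(a[100:230,150:300],(519,450),interpolation=cv2.INTER_CUBIC);B=cv2.resize(b[:,150:400],(281,450))
cv2.imwrite("pics/c5.png",np.hstack([A,B])[...,::-1])
E
```

```text
t 9.05 pos [0.4622, 0.0202, 0.1752] q [-0.28, 0.75, 1.2, 0.16, 2.23, 1.74] todo [0.038, -0.0, -0.014] [0.0005, 0.0021, -0.0002]
```

View pics/c5.png

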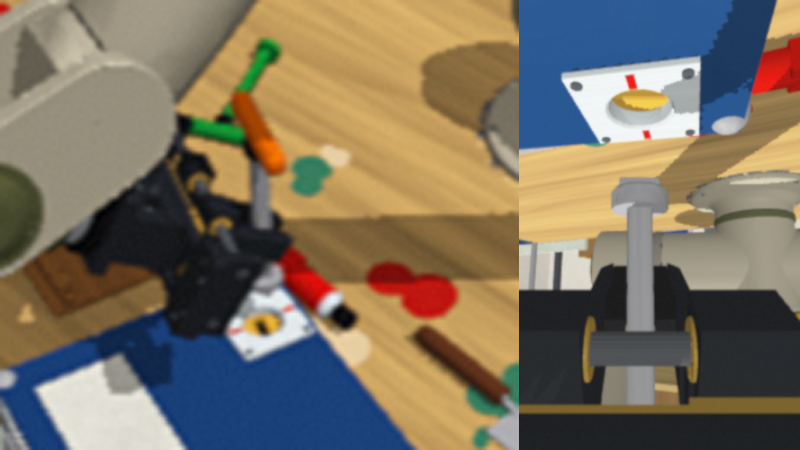

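```bash
python3 - <<'E'
from h import *
cs,cw=cam("scene"),cam("wrist")
s=monitor.sense();R=np.array(s['tool_rot']);o=np.array(s['tool_pos'])+R@KO;kz=R@np.array([-.866,0,-.5]);print("origin",np.round(o,4),"kz",np.round(kz,4))
a=cv2.imread("pics/s5r.png")[...,::-1].copy();b=cv2.imread("pics/w5r.png")[...,::-1].copy()
for nm,h in(("bar",.151),("coll",.011),("tip",0)):print(nm,"scene",np.round(proj(cs,o+h*kz),1),"wrist",np.round(proj(cw,o+h*kz),1))
print("screw scene",proj(cs,[.478,.013,.083]),"wrist93",proj(cw,[.478,.013,.093]))
B=blobs(mask(a,(6,180,120),(17,255,255)),60)[0];print("orange",[tuple(map(float,x)) for x in B if 215<x[1]<240 and 120<x[2]<150])
B=blobs(mask(a,(15,80,90),(30,255,255)),15)[0];print("brass",[tuple(map(float,x)) for x in B if 210<x[1]<240 and 180<x[2]<210])
m=mask(b,(0,150,120),(8,255,255))|mask(b,(172,150,120),(179,255,255))
print("marks",[tuple(map(float,x)) for x in blobs(m,6)[0] if x[2]<125 and x[0]<100])
for r in(190,200,210,220):
    h=cv2.cvtColor(b,cv2.COLOR_RGB2HSV)[r,225:290]; x=np.flatnonzero(np.abs(np.diff(h[:,2].astype(int)))>20)+225;print(r,x)
E
```

```text
origin [0.477  0.0138 0.1265] kz [ 7.e-04 -1.e-04  1.e+00]
bar scene [223.8 137.9] wrist [260.1 478.8]
coll scene [225.6 180. ] wrist [259.8 168.3]
tip scene [225.7 183. ] wrist [259.7 149.3]
screw scene [225.67866332 194.33174568] wrist93 [260.15090504  93.68998089]
orange [(155.0, 224.6, 138.3, 217.0, 127.0, 16.0, 24.0)]
brass [(47.0, 225.1, 193.1, 220.0, 191.0, 11.0, 6.0)]
marks [(75.0, 249.4, 69.7, 245.0, 64.0, 9.0, 13.0), (27.0, 263.3, 114.5, 261.0, 112.0, 6.0, 6.0)]
190 [245 246 268]
200 [268]
210 [277]
220 []
```

Request:
arm_command([
  [-1,0.033,0,-0.058,0,0,0],
  [-1,0.26,0,0.15,0,0,0],
  [-1,0.26,0,0.15,0,0,0],
  [-1,0.26,0,0.15,0,0,0],
  [-1,0,0,0,0,0,0],
])

```text
time_s: 9.65
tool_pos: [0.4635, 0.0196, 0.1472]
tool_rot: [[0.451, -0.416, -0.789], [-0.207, -0.909, 0.361], [-0.868, 0.001, -0.497]]
force: [0.2, -0.3, -1.0]
gripper_width: 0.0117
finger_force: 30.0
```

Request:
arm_command([
  [-1,0,0,0,0,0,0],
  [-1,0,0,0,0,0,0],
])

```text
time_s: 9.85
tool_pos: [0.464, 0.0195, 0.1486]
tool_rot: [[0.454, -0.416, -0.788], [-0.208, -0.909, 0.36], [-0.867, 0.0, -0.499]]
force: [1.1, 0.0, -1.3]
gripper_width: 0.0118
finger_force: 30.0
```

```bash
cat >> h.py <<'E'
def keynow():
    s=monitor.sense();R=np.array(s['tool_rot']);o=np.array(s['tool_pos'])+R@KO
    print("t",round(s['time_s'],2),"key origin",np.round(o,4),"F",np.round(s['force'],1),"T",np.round(s['ft_torque'],2),"down in tool",np.round(R.T@[0,0,-1],3),"f",np.round(R.T@[.909,-.416,0],3)); return o
E
python3 - <<'E'
from h import *
keynow()
a=eyes.capture("scene");b=eyes.capture("wrist")
cv2.imwrite("pics/s6r.png",a[...,::-1]);cv2.imwrite("pics/w6r.png",b[...,::-1])
A=cv2.resize(a[160:215,195:260],(532,450),interpolation=cv2.INTER_CUBIC);B=cv2.resize(b[40:190,200:315],(345,450),interpolation=cv2.INTER_CUBIC)[:,:268]
cv2.imwrite("pics/c6.png",np.hstack([A,B])[...,::-1])
E
```

```text
t 9.85 key origin [0.4789 0.0127 0.0992] F [ 1.1  0.  -1.3] T [-0.2  -0.58 -0.01] down in tool [ 0.867 -0.     0.499] f [ 0.499  0.    -0.866]
```

View pics/c6.png

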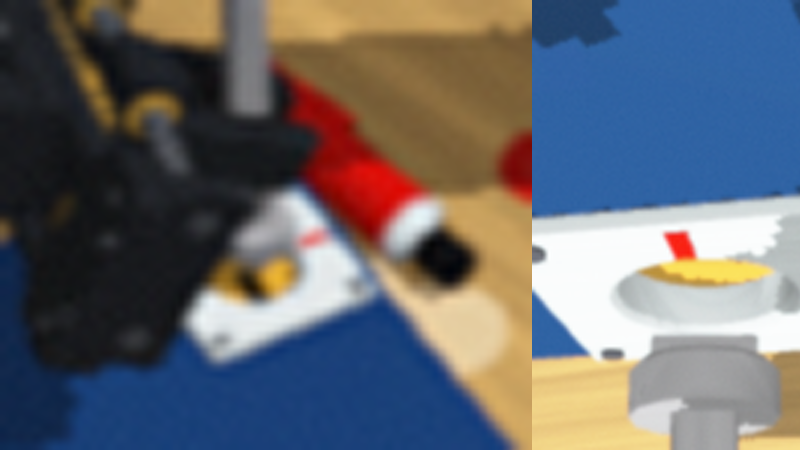

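Both views show the key centred over the well. In the wrist view the collar and well are both at x≈704, and in the scene view the shank line runs into the screw at (255,275). Next I'll descend carefully.

Request:
arm_command([
  [-1,0.12,0,0.07,0,0,0],
  [-1,0.12,0,0.07,0,0,0],
  [-1,0.087,0,0.05,0,0,0],
  [-1,0,0,0,0,0,0],
])

```text
time_s: 10.35
tool_pos: [0.4637, 0.0196, 0.1366]
tool_rot: [[0.453, -0.416, -0.789], [-0.208, -0.909, 0.361], [-0.867, 0.001, -0.498]]
force: [0.4, -0.3, -1.7]
gripper_width: 0.0116
finger_force: 30.0
```

Request:
arm_command([
  [-1,0.087,0,0.05,0,0,0],
  [-1,0,0,0,0,0,0],
  [-1,0,0,0,0,0,0],
])

```text
time_s: 10.65
tool_pos: [0.4639, 0.0196, 0.1341]
tool_rot: [[0.453, -0.416, -0.788], [-0.208, -0.909, 0.36], [-0.867, 0.0, -0.499]]
force: [-0.1, 0.5, -1.5]
gripper_width: 0.0117
finger_force: 30.0
```

Request:
arm_command([
  [-1,0.087,0,0.05,0,0,0],
  [-1,0,0,0,0,0,0],
  [-1,0,0,0,0,0,0],
])

```text
time_s: 10.95
tool_pos: [0.4639, 0.0195, 0.1311]
tool_rot: [[0.453, -0.416, -0.788], [-0.208, -0.909, 0.361], [-0.867, 0.0, -0.499]]
force: [-0.2, 0.1, -1.6]
gripper_width: 0.0115
finger_force: 30.0
```

```bash
python3 -c "
from h import *
keynow()"
```

```text
t 10.95 key origin [0.4787 0.0127 0.0816] F [-0.2  0.1 -1.6] T [-0.18 -0.51  0.01] down in tool [ 0.867 -0.     0.499] f [ 0.499 -0.    -0.866]
```

Request:
arm_command([
  [-1,0.058,0,0.033,0,0,0],
  [-1,0,0,0,0,0,0],
  [-1,0,0,0,0,0,0],
])

```text
time_s: 11.25
tool_pos: [0.4639, 0.0195, 0.129]
tool_rot: [[0.453, -0.416, -0.788], [-0.208, -0.909, 0.36], [-0.867, 0.001, -0.499]]
force: [0.2, -0.3, -1.5]
gripper_width: 0.0119
finger_force: 30.0
```

Request:
arm_command([
  [-1,0.058,0,0.033,0,0,0],
  [-1,0,0,0,0,0,0],
  [-1,0,0,0,0,0,0],
])

```text
time_s: 11.55
tool_pos: [0.4639, 0.0195, 0.127]
tool_rot: [[0.453, -0.416, -0.788], [-0.208, -0.909, 0.361], [-0.867, 0.0, -0.499]]
force: [0.3, -0.7, -2.1]
gripper_width: 0.0116
finger_force: 30.0
```

```bash
python3 -c "
from h import *
keynow()"
```

```text
t 11.55 key origin [0.4787 0.0127 0.0776] F [ 0.3 -0.7 -2.1] T [-0.22 -0.57 -0.  ] down in tool [ 0.867 -0.     0.499] f [ 0.499 -0.    -0.866]
```

Request:
arm_command([
  [-1,0.035,0,0.02,0,0,0],
  [-1,0,0,0,0,0,0],
  [-1,0,0,0,0,0,0],
])

```text
time_s: 11.85
tool_pos: [0.4639, 0.0195, 0.1258]
tool_rot: [[0.453, -0.416, -0.788], [-0.208, -0.909, 0.36], [-0.867, 0.0, -0.499]]
force: [0.1, 0.4, -1.5]
gripper_width: 0.0114
finger_force: 30.0
```

Request:
arm_command([
  [-1,0.035,0,0.02,0,0,0],
  [-1,0,0,0,0,0,0],
  [-1,0,0,0,0,0,0],
])

```text
time_s: 12.15
tool_pos: [0.4638, 0.0196, 0.1257]
tool_rot: [[0.453, -0.416, -0.789], [-0.207, -0.909, 0.361], [-0.867, 0.0, -0.498]]
force: [0.1, 1.1, 6.8]
gripper_width: 0.0117
finger_force: 30.0
```

```bash
python3 -c "
from h import *
keynow()"
```

```text
t 12.15 key origin [0.4786 0.0128 0.0762] F [0.1 1.1 6.8] T [ 0.31  0.35 -0.04] down in tool [ 0.867 -0.     0.498] f [ 0.498  0.    -0.867]
```

Request:
arm_command([
  [-0.1,0,0,0,0,0,0],
  [-0.1,0,0,0,0,0,0],
  [-0.1,0,0,0,0,0,0],
  [-0.1,0,0,-0.4,0,0,0],
  [-0.1,0,0,-0.8,0,0,0],
])

```text
time_s: 12.65
tool_pos: [0.4919, 0.0068, 0.1426]
tool_rot: [[0.451, -0.416, -0.79], [-0.207, -0.91, 0.36], [-0.868, 0.001, -0.497]]
force: [0.4, 0.1, -0.6]
gripper_width: 0.04
finger_force: 0.0
```

Request:
arm_command([
  [-0.1,0,0,-0.9,0,0,0],
  [-0.1,0,0,-0.9,0,0,0],
  [-0.1,-0.78,0,-0.45,0,0,0],
  [-0.1,-0.78,0,-0.45,0,0,0],
  [-0.1,-0.78,0,-0.45,0,0,0],
])

```text
time_s: 13.15
tool_pos: [0.5349, -0.013, 0.2513]
tool_rot: [[0.453, -0.416, -0.788], [-0.208, -0.909, 0.361], [-0.867, 0.001, -0.498]]
force: [0.4, 0.0, -1.3]
gripper_width: 0.0395
finger_force: 0.0
```

Request:
arm_command([
  [-0.1,-0.78,0,-0.45,0,0,0],
  [-0.1,-0.78,0,-0.45,0,0,0],
  [-0.1,-0.78,0,-0.45,0,0,0],
  [-0.1,0,0,0,0,0,0],
  [-0.1,0,0,0,0,0,0],
])

```text
time_s: 13.65
tool_pos: [0.535, -0.0129, 0.3311]
tool_rot: [[0.453, -0.416, -0.788], [-0.208, -0.909, 0.361], [-0.867, 0.0, -0.499]]
force: [0.2, -0.3, -0.1]
gripper_width: 0.0393
finger_force: 0.0
```

```bash
python3 - <<'E'
from h import *
y=np.array([-np.sin(-.43),np.cos(-.43),0])
todo([.4787,.0127,.29],[0,0,-1],y)
a=eyes.capture("scene");cv2.imwrite("pics/s7r.png",a[...,::-1])
B=blobs(mask(a,(6,180,120),(17,255,255)),60)[0];print("orange",[tuple(map(float,x)) for x in B if 190<x[1]<250 and 100<x[2]<180])
print("pred",proj(cam("scene"),[.4787,.0127,.227]))
E
```

```text
t 13.65 pos [0.535, -0.0129, 0.3311] q [-0.3, 0.76, 0.7, 0.27, 2.71, 1.88] todo [0.158, 0.005, 2.47] [-0.8158, 0.817, -1.4118]
orange [(159.0, 224.7, 154.4, 217.0, 143.0, 16.0, 24.0)]
pred [223.72819177 154.21134439]
```

Request:
arm_command([
  [-0.1,0,0,0,-0.0628,0.0628,-0.1086],
  [-0.1,0,0,0,-0.0628,0.0628,-0.1086],
  [-0.1,0,0,0,-0.0628,0.0628,-0.1086],
  [-0.1,0,0,0,-0.0628,0.0628,-0.1086],
  [-0.1,0,0,0,-0.0628,0.0628,-0.1086],
])

```text
time_s: 14.2
tool_pos: [0.5352, -0.013, 0.33]
tool_rot: [[0.757, 0.165, -0.632], [0.259, -0.964, 0.059], [-0.6, -0.208, -0.773]]
force: [-0.0, 0.7, 0.1]
gripper_width: 0.0398
finger_force: 0.0
```

Request:
arm_command([
  [-0.1,0,0,0,-0.0628,0.0628,-0.1086],
  [-0.1,0,0,0,-0.0628,0.0628,-0.1086],
  [-0.1,0,0,0,-0.0628,0.0628,-0.1086],
  [-0.1,0,0,0,-0.0628,0.0628,-0.1086],
  [-0.1,0,0,0,-0.0628,0.0628,-0.1086],
])

```text
time_s: 14.7
tool_pos: [0.5349, -0.0128, 0.3302]
tool_rot: [[0.655, 0.711, -0.257], [0.725, -0.687, -0.051], [-0.212, -0.153, -0.965]]
force: [0.3, -0.3, -0.0]
gripper_width: 0.0395
finger_force: 0.0
```

Request:
arm_command([
  [-0.1,0,0,0,-0.0628,0.0628,-0.1086],
  [-0.1,0,0,0,-0.0628,0.0628,-0.1086],
  [-0.1,0,0,0,-0.0628,0.0628,-0.1086],
  [-0.1,0,0,0,0,0,0],
  [-0.1,0,0,0,0,0,0],
])

```text
time_s: 15.2
tool_pos: [0.5347, -0.0131, 0.3308]
tool_rot: [[0.419, 0.908, -0.004], [0.908, -0.419, -0.001], [-0.002, -0.003, -1.0]]
force: [0.0, 0.5, -0.0]
gripper_width: 0.0398
finger_force: 0.0
```

```bash
python3 - <<'E'
from h import *
y=np.array([-np.sin(-.43),np.cos(-.43),0])
s=monitor.sense();R=todo([.4787,.0127,.208],[0,0,-1],y)
b=eyes.capture("wrist");c=cam("wrist",s);cv2.imwrite("pics/w8r.png",b[...,::-1])
# true camera sits ~0 in tool y
m=mask(b,(6,180,120),(17,255,255));B,l=blobs(m,200);print([tuple(map(float,x)) for x in B])
for i in range(1,l.max()+1):
    pts=np.argwhere(l==i)[:,::-1].astype(np.float32)
    if len(pts)<200: continue
    (cx,cy),_,_=q=cv2.minAreaRect(pts);P=plane((c[0],c[1]+R[:,1]*.0015,c[2]),(cx,cy),.234);v=cv2.fitLine(pts,2,0,.01,.01).ravel()
    u=(plane(c,v[2:]+30*v[:2],.236)-plane(c,v[2:]-30*v[:2],.236))[:2];u*=np.sign(u[1]);print(len(pts),P,"yaw",np.arctan2(u[1],u[0])-np.pi/2,q)
E
```

```text
t 15.2 pos [0.5347, -0.0131, 0.3308] q [-0.25, 0.31, 1.15, -0.0, 1.69, 0.19] todo [0.01, -2.042, 4.101] [-0.0032, 0.0025, -0.0025]
[(1540.0, 188.3, 187.8, 177.0, 144.0, 24.0, 89.0)]
1540 [0.480322   0.01633905 0.234     ] yaw -0.43781204812462504 ((188.39161682128906, 187.8739013671875), (88.53679656982422, 18.625320434570312), 86.18592071533203)
```

Request:
arm_command([
  [-0.1,0.01,-0.68,0,0,0,0],
  [-0.1,0.02,-0.68,0,0,0,0],
  [-0.1,0.01,-0.68,0,0,0,0],
  [-0.1,0,0,0.6,0,0,0],
  [-0.1,0,0,0.7,0,0,0],
])

```text
time_s: 15.75
tool_pos: [0.4801, 0.0139, 0.2922]
tool_rot: [[0.417, 0.909, -0.001], [0.909, -0.417, -0.001], [-0.002, -0.0, -1.0]]
force: [-0.4, -0.8, 0.2]
gripper_width: 0.0393
finger_force: 0.0
```

Request:
arm_command([
  [-0.1,0,0,0.7,0,0,0],
  [-0.1,0,0,0.7,0,0,0],
  [-0.1,0,0,0.7,0,0,0],
  [-0.1,0,0,0.6,0,0,0],
  [-0.1,0,0,0,0,0,0],
])

```text
time_s: 16.25
tool_pos: [0.4792, 0.0138, 0.2091]
tool_rot: [[0.417, 0.909, -0.007], [0.909, -0.417, 0.0], [-0.003, -0.006, -1.0]]
force: [0.0, -0.3, -0.2]
gripper_width: 0.0396
finger_force: 0.0
```

Request:
arm_command([
  [-0.1,0,0,0,0,0,0],
])

```text
time_s: 16.35
tool_pos: [0.4803, 0.0136, 0.2117]
tool_rot: [[0.417, 0.909, -0.002], [0.909, -0.417, -0.001], [-0.001, -0.001, -1.0]]
force: [-0.2, 0.6, 0.9]
gripper_width: 0.0399
finger_force: 0.0
```

```bash
python3 - <<'E'
from h import *
y=np.array([-np.sin(-.43),np.cos(-.43),0])
todo([.479,.0135,.208],[0,0,-1],y)
b=eyes.capture("wrist");cv2.imwrite("pics/w9r.png",b[...,::-1]);a=eyes.capture("scene")
A=cv2.resize(a[100:230,150:300],(450,390),interpolation=cv2.INTER_CUBIC)
cv2.imwrite("pics/c9.png",np.hstack([A,cv2.resize(b,(350,390))])[...,::-1])
E
```

```text
t 16.35 pos [0.4803, 0.0136, 0.2117] q [-0.22, 0.28, 1.53, -0.0, 1.33, 0.21] todo [-0.02, -0.037, 0.122] [-0.0013, 0.0013, 0.0]
```

View pics/c9.png

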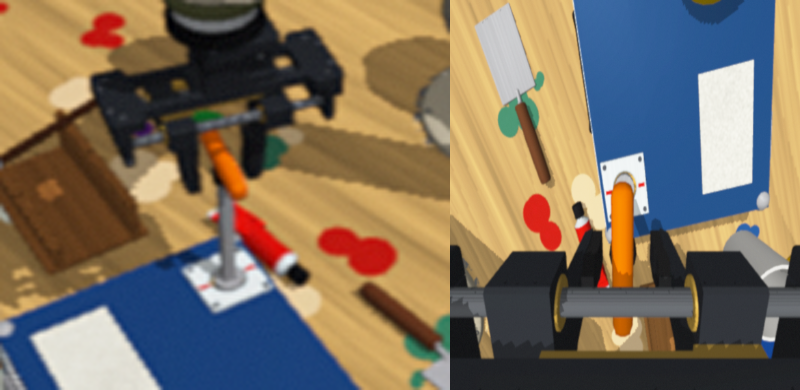

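The key stands upright in the right screw and the fingers straddle the bar at (622,240), so I can close here.

Request:
arm_command([
  [-0.1,0,-0.03,0.1,0,0,0],
  [-0.1,0,0,0,0,0,0],
  [-1,0,0,0,0,0,0],
  [-1,0,0,0,0,0,0],
  [-1,0,0,0,0,0,0],
])

```text
time_s: 16.95
tool_pos: [0.479, 0.0139, 0.2088]
tool_rot: [[0.416, 0.909, -0.0], [0.909, -0.416, -0.001], [-0.001, 0.0, -1.0]]
force: [-0.6, 0.7, 0.2]
gripper_width: 0.018
finger_force: 0.0
```

Request:
arm_command([
  [-1,0,0,0,0,0,0],
  [-1,0,0,0,0,0,0],
])

```text
time_s: 17.15
tool_pos: [0.479, 0.014, 0.2087]
tool_rot: [[0.416, 0.909, -0.0], [0.909, -0.416, -0.001], [-0.001, 0.0, -1.0]]
force: [-0.2, -0.0, 2.2]
gripper_width: 0.0154
finger_force: 30.0
```

```bash
python3 - <<'E'
from h import *
y=np.array([-np.sin(-.43),np.cos(-.43),0])
todo([.479,.0135,.208],[0,0,-1],y);s=monitor.sense();print(s['force'],s['ft_torque'],s['gripper_width'])
E
```

```text
t 17.15 pos [0.479, 0.014, 0.2087] q [-0.22, 0.28, 1.54, -0.0, 1.32, 0.21] todo [-0.015, 0.005, 0.024] [0.0001, 0.0005, 0.0006]
[-0.20084281 -0.04933103  2.16628278] [-0.00877214 -0.02504028 -0.00616962] 0.015398464095276301
```

Request:
arm_command([
  [-1,0,0,0,0,0,0.1],
  [-1,0,0,0,0,0,0.1],
  [-1,0,0,0,0,0,0.1],
  [-1,0,0,0,0,0,0.1],
  [-1,0,0,0,0,0,0.1],
])

```text
time_s: 17.65
tool_pos: [0.4792, 0.0138, 0.2087]
tool_rot: [[0.804, 0.595, 0.0], [0.595, -0.804, -0.001], [-0.0, 0.001, -1.0]]
force: [0.2, -0.3, -0.6]
gripper_width: 0.0158
finger_force: 30.0
```

Request:
arm_command([
  [-1,0,0,0,0,0,0.1],
  [-1,0,0,0,0,0,0.1],
  [-1,0,0,0,0,0,0.1],
  [-1,0,0,0,0,0,0.1],
  [-1,0,0,0,0,0,0.1],
])

```text
time_s: 18.15
tool_pos: [0.4792, 0.0137, 0.2087]
tool_rot: [[0.991, 0.137, 0.0], [0.137, -0.991, -0.001], [0.0, 0.001, -1.0]]
force: [0.6, -1.0, -0.6]
gripper_width: 0.0157
finger_force: 30.0
```

Request:
arm_command([
  [-1,0,0,0,0,0,0.1],
  [-1,0,0,0,0,0,0.1],
  [-1,0,0,0,0,0,0.1],
  [-1,0,0,0,0,0,0.1],
  [-1,0,0,0,0,0,0],
])

```text
time_s: 18.65
tool_pos: [0.4791, 0.0137, 0.2087]
tool_rot: [[0.967, -0.257, -0.0], [-0.257, -0.967, -0.001], [0.0, 0.001, -1.0]]
force: [0.0, -0.9, 0.2]
gripper_width: 0.0154
finger_force: 30.0
```

```bash
cat >> h.py <<'E'
def yaw():
    s=monitor.sense();R=np.array(s['tool_rot']);print("t",round(s['time_s'],2),"pos",np.round(s['tool_pos'],4),"yaw",np.round(np.arctan2(R[1,0],R[0,0])-np.pi/2,3),"F",np.round(s['force'],1),"T",np.round(s['ft_torque'],3),"w",round(s['gripper_width'],4),"q6",round(s['q'][5],2))
E
python3 -c "
from h import *
yaw()"
```

```text
t 18.65 pos [0.4791 0.0137 0.2087] yaw -1.83 F [ 0.  -0.9  0.2] T [-0.371 -0.028  0.09 ] w 0.0154 q6 1.61
```

Torque is about 0.1 N m, so the screw is turning. I'll push on to the stop.

Request:
arm_command([
  [-1,0,0,0,0,0,0.04],
  [-1,0,0,0,0,0,0],
  [-1,0,0,0,0,0,0],
])

```text
time_s: 18.95
tool_pos: [0.4791, 0.0138, 0.2087]
tool_rot: [[0.956, -0.292, -0.0], [-0.292, -0.956, -0.001], [0.0, 0.001, -1.0]]
force: [-0.0, -2.1, 1.4]
gripper_width: 0.0158
finger_force: 30.1
```

```bash
python3 -c "
from h import *
yaw()"
```

```text
t 18.95 pos [0.4791 0.0138 0.2087] yaw -1.867 F [-0.  -2.1  1.4] T [-0.413 -0.03   0.098] w 0.0158 q6 1.65
```

Request:
arm_command([
  [-1,0,0,0,0,0,0.04],
  [-1,0,0,0,0,0,0],
  [-1,0,0,0,0,0,0],
])

```text
time_s: 19.25
tool_pos: [0.4791, 0.0139, 0.2087]
tool_rot: [[0.944, -0.33, -0.0], [-0.33, -0.944, -0.001], [0.0, 0.001, -1.0]]
force: [-0.1, -2.3, 1.7]
gripper_width: 0.0154
finger_force: 30.1
```

```bash
python3 -c "
from h import *
yaw()"
```

```text
t 19.25 pos [0.4791 0.0139 0.2087] yaw -1.908 F [-0.1 -2.3  1.7] T [-0.456 -0.033  0.2  ] w 0.0154 q6 1.69
```

Request:
arm_command([
  [-1,0,0,0,0,0,0.04],
  [-1,0,0,0,0,0,0],
  [-1,0,0,0,0,0,0],
])

```text
time_s: 19.55
tool_pos: [0.4791, 0.0139, 0.2087]
tool_rot: [[0.93, -0.368, -0.0], [-0.368, -0.93, -0.001], [0.0, 0.001, -1.0]]
force: [0.4, -2.1, 1.2]
gripper_width: 0.0159
finger_force: 30.1
```

```bash
python3 -c "
from h import *
yaw()"
```

```text
t 19.55 pos [0.4791 0.0139 0.2087] yaw -1.948 F [ 0.4 -2.1  1.2] T [-0.529  0.056  0.044] w 0.0159 q6 1.73
```

Request:
arm_command([
  [-1,0,0,0,0,0,-0.07],
  [-1,0,0,-0.1,0,0,0],
  [-1,0,0,-0.3,0,0,0],
  [-1,0,0,-0.6,0,0,0],
  [-1,0,0,-0.7,0,0,0],
])

```text
time_s: 20.05
tool_pos: [0.4787, 0.0144, 0.2603]
tool_rot: [[0.952, -0.305, -0.002], [-0.305, -0.952, 0.001], [-0.002, -0.0, -1.0]]
force: [0.5, 0.8, -0.7]
gripper_width: 0.0153
finger_force: 30.0
```

```bash
python3 - <<'E'
from h import *
yaw()
y=np.array([-np.sin(-.385),np.cos(-.385),0])
todo([.5375,.2365,.259],[0,0,-1],y)
E
```

```text
t 20.05 pos [0.4787 0.0144 0.2603] yaw -1.88 F [ 0.5  0.8 -0.7] T [ 0.027 -0.002  0.04 ] w 0.0153 q6 1.66
t 20.05 pos [0.4787, 0.0144, 0.2603] q [-0.22, 0.24, 1.44, 0.0, 1.46, 1.66] todo [-0.388, -7.648, 0.047] [-0.0015, 0.0013, -1.4954]
```

Request:
arm_command([
  [-1,-0.043,-0.85,0,0,0,0],
  [-1,-0.043,-0.85,0,0,0,0],
  [-1,-0.043,-0.85,0,0,0,0],
  [-1,-0.043,-0.85,0,0,0,0],
  [-1,-0.043,-0.85,0,0,0,0],
])

```text
time_s: 20.55
tool_pos: [0.5116, 0.1388, 0.2601]
tool_rot: [[0.952, -0.305, -0.0], [-0.305, -0.952, 0.0], [-0.001, -0.0, -1.0]]
force: [0.7, -0.1, -1.9]
gripper_width: 0.0157
finger_force: 30.0
```

Request:
arm_command([
  [-1,-0.043,-0.85,0,0,0,0],
  [-1,-0.043,-0.85,0,0,0,0],
  [-1,-0.043,-0.85,0,0,0,0],
  [-1,-0.043,-0.85,0,0,0,0],
  [-1,0,0,0,0,0,-0.136],
])

```text
time_s: 21.05
tool_pos: [0.5376, 0.2389, 0.2595]
tool_rot: [[0.986, -0.169, -0.001], [-0.169, -0.986, 0.001], [-0.001, -0.001, -1.0]]
force: [0.5, -0.9, -1.4]
gripper_width: 0.0159
finger_force: 30.0
```

Request:
arm_command([
  [-1,0,0,0,0,0,-0.136],
  [-1,0,0,0,0,0,-0.136],
  [-1,0,0,0,0,0,-0.136],
  [-1,0,0,0,0,0,-0.136],
  [-1,0,0,0,0,0,-0.136],
])

```text
time_s: 21.55
tool_pos: [0.5374, 0.2365, 0.26]
tool_rot: [[0.872, 0.49, -0.001], [0.49, -0.872, 0.0], [-0.001, -0.001, -1.0]]
force: [0.2, 0.7, -1.7]
gripper_width: 0.0156
finger_force: 30.0
```

Request:
arm_command([
  [-1,0,0,0,0,0,-0.136],
  [-1,0,0,0,0,0,-0.136],
  [-1,0,0,0,0,0,-0.136],
  [-1,0,0,0,0,0,-0.136],
  [-1,0,0,0,0,0,-0.136],
])

```text
time_s: 22.05
tool_pos: [0.5374, 0.2365, 0.2599]
tool_rot: [[0.37, 0.929, -0.001], [0.929, -0.37, 0.0], [-0.0, -0.001, -1.0]]
force: [0.4, -0.3, -1.6]
gripper_width: 0.0156
finger_force: 30.0
```

```bash
python3 - <<'E'
from h import *
yaw()
y=np.array([-np.sin(-.385),np.cos(-.385),0])
todo([.5375,.2365,.259],[0,0,-1],y)
s=monitor.sense();b=eyes.capture("wrist");a=eyes.capture("scene");t=eyes.capture("top")
for n,i in(("w",b),("s",a),("t",t)):cv2.imwrite(f"pics/{n}10r.png",i[...,::-1])
A=cv2.resize(a[90:300,190:300],(236,450),interpolation=cv2.INTER_CUBIC);B=cv2.resize(b[:300,80:400],(480,450))
cv2.imwrite("pics/c10.png",np.hstack([A,B])[...,::-1])
E
```

```text
t 22.05 pos [0.5374 0.2365 0.2599] yaw -0.379 F [ 0.4 -0.3 -1.6] T [-0.053 -0.018  0.043] w 0.0156 q6 0.59
t 22.05 pos [0.5374, 0.2365, 0.2599] q [0.21, 0.43, 1.15, 0.0, 1.56, 0.59] todo [0.001, 0.002, 0.031] [-0.001, 0.0001, 0.0063]
```

View pics/c10.png

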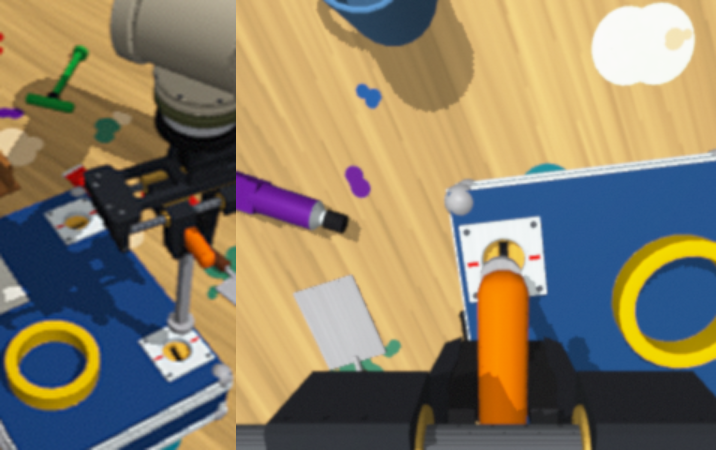

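The scene crop shows the key hanging over the left dish: collar at (180,322), slot at (177,351). In the wrist view the bar is straight, with the slot behind the collar at (505,250). I'd now have used up the picture allowance (11 viewed, one over the limit of 10), so from here I'll measure numerically only.

```bash
python3 - <<'E'
from h import *
rd=lambda n:cv2.imread(n)[...,::-1].copy()
# bar direction in the grip, compared with the image taken just before gripping / tool x (image vertical)
for n in("w9r","w10r"):
    b=rd(f"pics/{n}.png");m=mask(b,(6,180,120),(17,255,255));_,l=blobs(m,400)
    i=np.argmax(np.bincount(l.ravel())[1:])+1;rows=[(r,np.flatnonzero(l[r]==i)) for r in range(190,300,10)]
    print(n,[(r,x.min(),x.max()) for r,x in rows if len(x)>5])
# right slot in top and scene views
for n,cc in(("t10r","top"),("s10r","scene"),("top0","top"),("scene0","scene")):
    im=rd(f"pics/{n}.png");c=cam(cc);p=proj(c,[.478,.0131,.083]);g=cv2.cvtColor(im,cv2.COLOR_RGB2GRAY)
    x,y=int(round(p[0])),int(round(p[1]));print(n,np.round(p,1));print(g[y-6:y+7,x-7:x+8])
E
```

```text
w9r [(190, np.int64(236), np.int64(267)), (200, np.int64(236), np.int64(267)), (210, np.int64(236), np.int64(267)), (220, np.int64(236), np.int64(267)), (230, np.int64(237), np.int64(267)), (240, np.int64(236), np.int64(267)), (250, np.int64(237), np.int64(267)), (260, np.int64(237), np.int64(267)), (270, np.int64(237), np.int64(267)), (280, np.int64(237), np.int64(266))]
w10r [(190, np.int64(243), np.int64(272)), (200, np.int64(242), np.int64(274)), (210, np.int64(242), np.int64(273)), (220, np.int64(242), np.int64(273)), (230, np.int64(241), np.int64(273)), (240, np.int64(241), np.int64(273)), (250, np.int64(242), np.int64(273)), (260, np.int64(242), np.int64(273)), (270, np.int64(243), np.int64(273)), (280, np.int64(243), np.int64(272))]
t10r [251.3 175.9]
[[168 147 147 146 139 136 124 122 121 119 131 142 147 149 149]
 [168 148 145 135 124 120 112 109 104 107 114 122 137 147 149]
 [191 164 136 126 122 121  94  62  50  91 115 115 119 141 150]
 [196 165 132 120 122 123  94  38  26  97 119 121 116 134 148]
 [196 165 129 119 122 125  84  29  33 100 122 122 122 134 146]
 [196 171 134 1
[... 2308 characters left out ...]
4 154]
 [222 209 185 166 159 157 156 155 147 132 119 129 157 187 211]
 [210 183 166 161 158 150 148 154 167 154 128 118 149 201 225]
 [202 173 162 162 143 121 112 134 166 172 159 133 137 187 221]
 [198 176 170 160 130  79  58 101 151 172 158 130 137 188 220]
 [181 175 171 167 142  82  33  67 130 164 164 149 168 206 223]
 [162 183 182 177 159 115  46  43 102 150 170 173 197 218 224]
 [208 216 209 196 187 157 108  82 114 167 203 215 220 223 224]
 [225 224 219 219 216 206 191 178 191 212 223 224 224 223 220]
 [226 223 221 221 221 223 221 220 222 224 224 223 219 208 190]
 [217 225 220 217 220 222 225 225 224 222 216 203 183 152 116]
 [193 216 201 194 211 221 223 218 212 196 171 135 106  79  60]]
```

Request:
arm_command([
  [-1,0,0.035,0.3,0,0,0],
  [-1,0,0,0.4,0,0,0],
  [-1,0,0,0.4,0,0,0],
  [-1,0,0,0.2,0,0,0],
  [-1,0,0,0,0,0,0],
])

```text
time_s: 22.7
tool_pos: [0.5382, 0.2357, 0.2191]
tool_rot: [[0.375, 0.927, -0.003], [0.927, -0.375, -0.001], [-0.002, -0.002, -1.0]]
force: [-0.4, -0.0, -1.5]
gripper_width: 0.0154
finger_force: 30.0
```

Request:
arm_command([
  [-1,0,0,0.1,0,0,0],
  [-1,0,0,0,0,0,0],
])

```text
time_s: 22.9
tool_pos: [0.5387, 0.2358, 0.2175]
tool_rot: [[0.374, 0.927, -0.0], [0.927, -0.374, -0.0], [-0.0, 0.0, -1.0]]
force: [-0.2, 0.5, -1.3]
gripper_width: 0.0157
finger_force: 30.0
```

Request:
arm_command([
  [-1,0,0,0.1,0,0,0],
  [-1,0,0,0,0,0,0],
])

```text
time_s: 23.1
tool_pos: [0.5386, 0.2357, 0.2143]
tool_rot: [[0.374, 0.927, -0.001], [0.927, -0.374, -0.001], [-0.001, -0.0, -1.0]]
force: [0.1, 1.0, -1.6]
gripper_width: 0.0155
finger_force: 30.0
```

```bash
python3 - <<'E'
from h import *
yaw()
rd=lambda n:cv2.imread(n)[...,::-1].copy();c=cam("top")
for n,th in(("top0",80),("t10r",75)):
    g=cv2.cvtColor(rd(f"pics/{n}.png"),cv2.COLOR_RGB2GRAY).astype(float);yy,xx=np.mgrid[0:384,0:512]
    w=np.where(np.hypot(xx-251.5,yy-175.4)<4.7,np.clip(th-g,0,None),0);W=w.sum();mx,my=(w*xx).sum()/W,(w*yy).sum()/W
    C=np.cov(np.c_[xx.ravel(),yy.ravel()].T,aweights=w.ravel()+1e-12);v=np.linalg.eigh(C)[1][:,1]
    u=(plane(c,(mx,my)+4*v,.083)-plane(c,(mx,my)-4*v,.083))[:2];u*=np.sign(u[0]) 
    print(n,mx,my,"slot dir yaw",np.arctan2(u[1],u[0]))
E
```

```text
t 23.1 pos [0.5386 0.2357 0.2143] yaw -0.384 F [ 0.1  1.  -1.6] T [-0.042 -0.044 -0.013] w 0.0155 q6 0.6
top0 250.96124031007753 175.6996124031008 slot dir yaw 1.1578804435573185
t10r 251.34375 175.53125 slot dir yaw -0.14573714494319642
```

Request:
arm_command([
  [-1,0,0,0.08,0,0,0],
  [-1,0,0,0,0,0,0],
])

```text
time_s: 23.3
tool_pos: [0.5386, 0.2357, 0.2118]
tool_rot: [[0.374, 0.927, -0.001], [0.927, -0.374, -0.001], [-0.001, -0.0, -1.0]]
force: [-0.0, -1.5, -1.9]
gripper_width: 0.0153
finger_force: 30.0
```

Request:
arm_command([
  [-1,0,0,0.07,0,0,0],
  [-1,0,0,0,0,0,0],
])

```text
time_s: 23.5
tool_pos: [0.5386, 0.2357, 0.2097]
tool_rot: [[0.374, 0.927, -0.001], [0.927, -0.374, -0.001], [-0.001, -0.0, -1.0]]
force: [-0.1, -0.1, -2.5]
gripper_width: 0.0153
finger_force: 30.0
```

Request:
arm_command([
  [-1,0,0,0.05,0,0,0],
  [-1,0,0,0,0,0,0],
  [-1,0,0,0,0,0,0],
])

```text
time_s: 23.8
tool_pos: [0.5387, 0.2358, 0.2087]
tool_rot: [[0.374, 0.927, 0.0], [0.927, -0.374, -0.0], [-0.0, 0.0, -1.0]]
force: [-0.4, 0.3, 0.8]
gripper_width: 0.0156
finger_force: 30.0
```

```bash
python3 -c "
from h import *
yaw()"
```

```text
t 23.8 pos [0.5387 0.2358 0.2087] yaw -0.383 F [-0.4  0.3  0.8] T [ 0.004 -0.037  0.004] w 0.0156 q6 0.6
```

Request:
arm_command([
  [-1,0,0,0,0,0,0.1],
  [-1,0,0,0,0,0,0.1],
  [-1,0,0,0,0,0,0.1],
  [-1,0,0,0,0,0,0.1],
  [-1,0,0,0,0,0,0.1],
])

```text
time_s: 24.3
tool_pos: [0.5389, 0.2357, 0.2087]
tool_rot: [[0.775, 0.631, 0.0], [0.631, -0.775, -0.0], [0.0, 0.001, -1.0]]
force: [0.5, 0.2, 0.1]
gripper_width: 0.0155
finger_force: 30.0
```

Request:
arm_command([
  [-1,0,0,0,0,0,0.1],
  [-1,0,0,0,0,0,0.1],
  [-1,0,0,0,0,0,0.1],
  [-1,0,0,0,0,0,0.1],
  [-1,0,0,0,0,0,0.1],
])

```text
time_s: 24.8
tool_pos: [0.5389, 0.2356, 0.2087]
tool_rot: [[0.983, 0.182, 0.0], [0.182, -0.983, -0.001], [0.0, 0.001, -1.0]]
force: [0.0, -0.2, -0.4]
gripper_width: 0.0156
finger_force: 30.0
```

Request:
arm_command([
  [-1,0,0,0,0,0,0.1],
  [-1,0,0,0,0,0,0.1],
  [-1,0,0,0,0,0,0.1],
  [-1,0,0,0,0,0,0.1],
  [-1,0,0,0,0,0,0.1],
])

```text
time_s: 25.3
tool_pos: [0.5388, 0.2355, 0.2087]
tool_rot: [[0.95, -0.311, 0.0], [-0.311, -0.95, -0.001], [0.001, 0.001, -1.0]]
force: [-0.6, -1.2, 1.0]
gripper_width: 0.0154
finger_force: 30.0
```

Request:
arm_command([
  [-1,0,0,0,0,0,0.05],
  [-1,0,0,0,0,0,0],
])

```text
time_s: 25.5
tool_pos: [0.5388, 0.2355, 0.2087]
tool_rot: [[0.935, -0.355, 0.0], [-0.355, -0.935, -0.001], [0.001, 0.001, -1.0]]
force: [-0.3, -1.3, 0.9]
gripper_width: 0.0155
finger_force: 30.0
```

```bash
python3 -c "
from h import *
yaw()"
```

```text
t 25.5 pos [0.5388 0.2355 0.2087] yaw -1.934 F [-0.3 -1.3  0.9] T [-0.348  0.044  0.174] w 0.0155 q6 2.15
```

Request:
arm_command([
  [-1,0,0,0,0,0,0.05],
  [-1,0,0,0,0,0,0],
])

```text
time_s: 25.7
tool_pos: [0.5387, 0.2356, 0.2087]
tool_rot: [[0.916, -0.4, 0.0], [-0.4, -0.916, -0.001], [0.0, 0.001, -1.0]]
force: [0.4, -1.6, 1.5]
gripper_width: 0.0154
finger_force: 30.0
```

```bash
python3 -c "
from h import *
yaw()"
```

```text
t 25.7 pos [0.5387 0.2356 0.2087] yaw -1.983 F [ 0.4 -1.6  1.5] T [-0.362  0.029  0.065] w 0.0154 q6 2.19
```

Request:
arm_command([
  [-1,0,0,0,0,0,0.05],
  [-1,0,0,0,0,0,0],
])

```text
time_s: 25.9
tool_pos: [0.5387, 0.2356, 0.2087]
tool_rot: [[0.895, -0.445, -0.0], [-0.445, -0.895, -0.001], [0.0, 0.001, -1.0]]
force: [0.3, -1.7, 2.2]
gripper_width: 0.0155
finger_force: 30.0
```

```bash
python3 -c "
from h import *
yaw()"
```

```text
t 25.9 pos [0.5387 0.2356 0.2087] yaw -2.032 F [ 0.3 -1.7  2.2] T [-0.408  0.074  0.036] w 0.0155 q6 2.24
```

Request:
arm_command([
  [-1,0,0,0,0,0,0.05],
  [-1,0,0,0,0,0,0],
])

```text
time_s: 26.1
tool_pos: [0.5387, 0.2357, 0.2087]
tool_rot: [[0.872, -0.489, -0.0], [-0.489, -0.872, -0.001], [0.0, 0.001, -1.0]]
force: [0.4, -0.9, 2.4]
gripper_width: 0.0153
finger_force: 30.1
```

```bash
python3 -c "
from h import *
yaw()"
```

```text
t 26.1 pos [0.5387 0.2357 0.2087] yaw -2.082 F [ 0.4 -0.9  2.4] T [-0.392  0.156  0.091] w 0.0153 q6 2.29
```

Request:
arm_command([
  [-1,0,0,0,0,0,0.05],
  [-1,0,0,0,0,0,0],
])

```text
time_s: 26.3
tool_pos: [0.5387, 0.2357, 0.2087]
tool_rot: [[0.847, -0.531, 0.0], [-0.531, -0.847, -0.001], [0.0, 0.001, -1.0]]
force: [-0.4, -0.3, 3.5]
gripper_width: 0.0158
finger_force: 30.2
```

```bash
python3 - <<'E'
from h import *
yaw()
b=eyes.capture("wrist");m=mask(b,(6,180,120),(17,255,255));_,l=blobs(m,400)
i=np.argmax(np.bincount(l.ravel())[1:])+1;rows=[(r,np.flatnonzero(l[r]==i)) for r in range(150,300,10)]
print([(r,int(x.min()),int(x.max())) for r,x in rows if len(x)>5])
E
```

```text
t 26.3 pos [0.5387 0.2357 0.2087] yaw -2.131 F [-0.4 -0.3  3.5] T [-0.395  0.136  0.328] w 0.0158 q6 2.34
[(190, 242, 271), (200, 241, 272), (210, 241, 272), (220, 242, 272), (230, 241, 273), (240, 241, 273), (250, 242, 273), (260, 242, 273), (270, 243, 273), (280, 243, 273)]
```

Request:
arm_command([
  [-1,0,0,0,0,0,0.04],
  [-1,0,0,0,0,0,0],
])

```text
time_s: 26.55
tool_pos: [0.5387, 0.2358, 0.2087]
tool_rot: [[0.825, -0.565, -0.0], [-0.565, -0.825, -0.0], [0.0, 0.0, -1.0]]
force: [-0.2, -1.5, 3.0]
gripper_width: 0.0154
finger_force: 30.4
```

```bash
python3 -c "
from h import *
yaw()"
```

```text
t 26.55 pos [0.5387 0.2358 0.2087] yaw -2.171 F [-0.2 -1.5  3. ] T [-0.421  0.211  0.435] w 0.0154 q6 2.38
```

Request:
arm_command([
  [-1,0,0,0,0,0,-0.15],
  [-1,0,0,0,0,0,-0.1],
  [-1,0,0,-0.1,0,0,0],
  [-1,0,0,-0.3,0,0,0],
  [-1,0,0,-0.6,0,0,0],
])

```text
time_s: 27.05
tool_pos: [0.5381, 0.2358, 0.2379]
tool_rot: [[0.938, -0.347, -0.004], [-0.347, -0.938, -0.001], [-0.003, 0.002, -1.0]]
force: [0.6, -0.2, -2.2]
gripper_width: 0.0153
finger_force: 30.0
```

Request:
arm_command([
  [-1,0,0,-0.7,0,0,0],
  [-1,0,0,0,0,0,0],
  [-1,0,0,0,0,0,0],
])

```text
time_s: 27.35
tool_pos: [0.5385, 0.2359, 0.2592]
tool_rot: [[0.938, -0.346, -0.0], [-0.346, -0.938, -0.0], [-0.0, 0.0, -1.0]]
force: [-0.3, -0.8, -2.0]
gripper_width: 0.0153
finger_force: 30.0
```

```bash
python3 - <<'E'
from h import *
yaw()
y=np.array([-np.sin(-1.77),np.cos(-1.77),0])
todo([.479,.0137,.259],[0,0,-1],y)
s=monitor.sense();b=eyes.capture("wrist");cv2.imwrite("pics/w12r.png",b[...,::-1])
m=mask(b,(6,180,120),(17,255,255));_,l=blobs(m,400)
i=np.argmax(np.bincount(l.ravel())[1:])+1;rows=[(r,np.flatnonzero(l[r]==i)) for r in range(150,300,10)]
print([(r,int(x.min()),int(x.max())) for r,x in rows if len(x)>5])
print(np.round(proj(cam("wrist",s),[.478,.0131,.083]),1),np.round(proj(cam("wrist",s),[.5376,.2358,.083]),1))
E
```

```text
t 27.35 pos [0.5385 0.2359 0.2592] yaw -1.924 F [-0.3 -0.8 -2. ] T [ 0.036 -0.005 -0.026] w 0.0153 q6 2.14
t 27.35 pos [0.5385, 0.2359, 0.2592] q [0.21, 0.44, 1.15, -0.0, 1.56, 2.14] todo [0.702, 7.635, 0.009] [0.0003, 0.0004, -0.1542]
[(190, 243, 271), (200, 242, 273), (210, 242, 273), (220, 242, 273), (230, 242, 273), (240, 242, 273), (250, 242, 273), (260, 242, 273), (270, 243, 273), (280, 243, 272)]
[458.8 153. ] [259. 171.]
```

Request:
arm_command([
  [-1,0.078,0.848,0,0,0,0],
  [-1,0.078,0.848,0,0,0,0],
  [-1,0.078,0.848,0,0,0,0],
  [-1,0.078,0.848,0,0,0,0],
  [-1,0.078,0.848,0,0,0,0],
])

```text
time_s: 27.9
tool_pos: [0.5049, 0.1115, 0.2584]
tool_rot: [[0.938, -0.346, -0.003], [-0.346, -0.938, -0.0], [-0.002, 0.001, -1.0]]
force: [0.6, 0.2, -1.2]
gripper_width: 0.0153
finger_force: 30.0
```

Request:
arm_command([
  [-1,0.078,0.848,0,0,0,0],
  [-1,0.078,0.848,0,0,0,0],
  [-1,0.078,0.848,0,0,0,0],
  [-1,0.078,0.848,0,0,0,0],
  [-1,0,0,0,0,0,-0.1],
])

```text
time_s: 28.4
tool_pos: [0.4785, 0.0116, 0.2586]
tool_rot: [[0.968, -0.252, -0.003], [-0.252, -0.968, -0.0], [-0.002, 0.001, -1.0]]
force: [1.2, 0.6, -1.2]
gripper_width: 0.0155
finger_force: 30.0
```

Request:
arm_command([
  [-1,0,0,0,0,0,-0.09],
  [-1,0,0,0,0,0,0],
  [-1,0,0,0,0,0,0],
])

```text
time_s: 28.7
tool_pos: [0.4791, 0.0138, 0.259]
tool_rot: [[0.986, -0.164, -0.002], [-0.164, -0.986, -0.0], [-0.002, 0.0, -1.0]]
force: [0.5, 0.4, -1.0]
gripper_width: 0.0159
finger_force: 30.0
```

```bash
python3 - <<'E'
from h import *
y=np.array([-np.sin(-1.73),np.cos(-1.73),0])
todo([.479,.0137,.2187],[0,0,-1],y)
t=eyes.capture("top");cv2.imwrite("pics/t13r.png",t[...,::-1]);c=cam("top")
g=cv2.cvtColor(t,cv2.COLOR_RGB2GRAY).astype(float);yy,xx=np.mgrid[0:384,0:512];print(g[151:164,167:182].astype(int))
w=np.where(np.hypot(xx-173.7,yy-157)<4.7,np.clip(75-g,0,None),0);W=w.sum();mx,my=(w*xx).sum()/W,(w*yy).sum()/W
C=np.cov(np.c_[xx.ravel(),yy.ravel()].T,aweights=w.ravel()+1e-12);v=np.linalg.eigh(C)[1][:,1]
u=(plane(c,(mx,my)+4*v,.083)-plane(c,(mx,my)-4*v,.083))[:2];u*=np.sign(u[0]);print("L slot dir",mx,my,np.arctan2(u[1],u[0]),"home -0.261")
E
```

```text
t 28.7 pos [0.4791, 0.0138, 0.259] q [-0.22, 0.24, 1.44, -0.0, 1.46, 1.52] todo [-0.001, 0.002, 1.343] [0.0004, 0.0016, -0.006]
[[192 192 193 193 185 161 154 154 161 177 189 192 191 190 192]
 [192 192 183 158 133 123 145 151 151 165 177 185 190 191 189]
 [191 187 157 120 113 143 149 125 108 139 159 168 187 192 192]
 [192 168 127 108 119 151 139  85  43  95 144 160 185 193 193]
 [186 147 108 114 145 160 138  73  30 104 149 157 171 188 193]
 [186 140 111 116 152 158 117  46  43 134 158 157 166 186 192]
 [180 133 110 118 152 154  99  26  60 144 160 158 166 185 191]
 [182 140 111 117 152 143  80  28 102 151 160 157 171 186 190]
 [192 147 115 116 150 138  72  35 112 152 157 159 177 189 190]
 [193 174 141 120 121 101  41  40 135 157 158 166 183 189 192]
 [194 192 173 145 121  81  39  64 140 160 163 177 189 190 191]
 [192 194 193 184 158 126 119 136 157 174 186 191 192 192 194]
 [190 190 192 193 167 144 172 185 191 191 192 192 193 192 195]]
L slot dir 174.12439024390244 157.67560975609757 -0.27284295488657706 home -0.261
```

L is fully home (slot direction −0.273 against −0.261). R needs about 0.1 rad more, so I'll re-insert the key there.

Request:
arm_command([
  [-1,0,0,0.3,0,0,0],
  [-1,0,0,0.4,0,0,0],
  [-1,0,0,0.4,0,0,0],
  [-1,0,0,0.3,0,0,0],
  [-1,0,0,0,0,0,0],
])

```text
time_s: 29.25
tool_pos: [0.4788, 0.0138, 0.2162]
tool_rot: [[0.987, -0.162, -0.003], [-0.162, -0.987, 0.0], [-0.003, 0.0, -1.0]]
force: [-0.3, 0.8, -0.5]
gripper_width: 0.0158
finger_force: 30.0
```

Request:
arm_command([
  [-1,0,0,0.08,0,0,0],
  [-1,0,0,0,0,0,0],
])

```text
time_s: 29.45
tool_pos: [0.4794, 0.0136, 0.2154]
tool_rot: [[0.987, -0.162, 0.0], [-0.162, -0.987, -0.001], [0.0, 0.001, -1.0]]
force: [-1.2, 0.1, -0.8]
gripper_width: 0.0154
finger_force: 30.0
```

Request:
arm_command([
  [-1,0,0,0.08,0,0,0],
  [-1,0,0,0,0,0,0],
])

```text
time_s: 29.65
tool_pos: [0.4793, 0.0135, 0.2128]
tool_rot: [[0.987, -0.162, -0.0], [-0.162, -0.987, -0.001], [-0.0, 0.001, -1.0]]
force: [-0.3, -0.3, -1.5]
gripper_width: 0.015
finger_force: 30.0
```

Request:
arm_command([
  [-1,0,0,0.07,0,0,0],
  [-1,0,0,0,0,0,0],
  [-1,0,0,0,0,0,0],
])

```text
time_s: 29.95
tool_pos: [0.4793, 0.0136, 0.2107]
tool_rot: [[0.987, -0.162, -0.0], [-0.162, -0.987, -0.001], [-0.0, 0.001, -1.0]]
force: [0.4, -0.5, -1.4]
gripper_width: 0.0154
finger_force: 30.0
```

```bash
python3 -c "
from h import *
yaw()"
```

```text
t 29.95 pos [0.4793 0.0136 0.2107] yaw -1.733 F [ 0.4 -0.5 -1.4] T [-0.075  0.002  0.02 ] w 0.0154 q6 1.51
```

Request:
arm_command([
  [-1,0,0,0.06,0,0,0],
  [-1,0,0,0,0,0,0.1],
  [-1,0,0,0,0,0,0.1],
  [-1,0,0,0,0,0,0.08],
  [-1,0,0,0,0,0,0.05],
])

```text
time_s: 30.45
tool_pos: [0.4791, 0.0134, 0.2087]
tool_rot: [[0.88, -0.475, -0.001], [-0.475, -0.88, -0.001], [-0.0, 0.002, -1.0]]
force: [-0.8, -1.5, -0.8]
gripper_width: 0.0154
finger_force: 30.1
```

Request:
arm_command([
  [-1,0,0,0,0,0,0.05],
  [-1,0,0,0,0,0,0],
])

```text
time_s: 30.65
tool_pos: [0.4791, 0.0134, 0.2088]
tool_rot: [[0.856, -0.516, -0.001], [-0.516, -0.856, -0.001], [-0.0, 0.001, -1.0]]
force: [-0.6, -1.2, -1.6]
gripper_width: 0.0156
finger_force: 30.1
```

```bash
python3 -c "
from h import *
yaw()"
```

```text
t 30.65 pos [0.4791 0.0134 0.2088] yaw -2.113 F [-0.6 -1.2 -1.6] T [-0.324  0.224  0.215] w 0.0156 q6 1.89
```

Request:
arm_command([
  [-1,0,0,0,0,0,0.05],
  [-1,0,0,0,0,0,0],
])

```text
time_s: 30.85
tool_pos: [0.4791, 0.0135, 0.2088]
tool_rot: [[0.83, -0.558, -0.001], [-0.558, -0.83, -0.001], [-0.0, 0.001, -1.0]]
force: [-0.6, -0.6, -2.3]
gripper_width: 0.0156
finger_force: 30.4
```

```bash
python3 -c "
from h import *
yaw()"
```

```text
t 30.85 pos [0.4791 0.0135 0.2088] yaw -2.162 F [-0.6 -0.6 -2.3] T [-0.302  0.235  0.403] w 0.0156 q6 1.94
```

Request:
arm_command([
  [-1,0,0,0,0,0,-0.12],
  [-1,0,0,0,0,0,-0.1],
  [-1,0,0,-0.1,0,0,0],
  [-1,0,0,-0.3,0,0,0],
  [-1,0,0,-0.7,0,0,0],
])

```text
time_s: 31.35
tool_pos: [0.4789, 0.0139, 0.2419]
tool_rot: [[0.931, -0.366, -0.003], [-0.366, -0.931, 0.001], [-0.003, 0.0, -1.0]]
force: [0.6, 0.6, -1.9]
gripper_width: 0.0158
finger_force: 30.0
```

Request:
arm_command([
  [-1,0,0,-0.8,0,0,0],
  [-1,0,0,-0.8,0,0,0],
  [-1,0,0,-0.8,0,0,0],
  [-1,0,0,0,0,0,0],
  [-1,0,0,0,0,0,0],
])

```text
time_s: 31.85
tool_pos: [0.4792, 0.0138, 0.3137]
tool_rot: [[0.931, -0.365, 0.0], [-0.365, -0.931, -0.0], [0.0, 0.0, -1.0]]
force: [0.3, -0.2, -2.9]
gripper_width: 0.0156
finger_force: 30.0
```

```bash
python3 - <<'E'
from h import *
yaw()
t=eyes.capture("top");w=eyes.capture("wrist");cv2.imwrite("pics/t14r.png",t[...,::-1]);cv2.imwrite("pics/w14r.png",w[...,::-1]);c=cam("top")
g=cv2.cvtColor(t,cv2.COLOR_RGB2GRAY).astype(float);yy,xx=np.mgrid[0:384,0:512]
for n,p in(("L",(173.7,157)),("R",(251.5,175.4))):
    for th in(60,75,90):
        k=np.where(np.hypot(xx-p[0],yy-p[1])<4.7,np.clip(th-g,0,None),0);W=k.sum();mx,my=(k*xx).sum()/W,(k*yy).sum()/W
        C=np.cov(np.c_[xx.ravel(),yy.ravel()].T,aweights=k.ravel()+1e-12);e,V=np.linalg.eigh(C);v=V[:,1]
        u=(plane(c,(mx,my)+4*v,.083)-plane(c,(mx,my)-4*v,.083))[:2];u*=np.sign(u[0]);print(n,th,mx,my,np.round(e,2),"slot dir",np.arctan2(u[1],u[0]))
# pot rim in first top image: light grey ring near (321,119)
t0=cv2.imread("pics/top0.png")[...,::-1].copy();hs=cv2.cvtColor(t0,cv2.COLOR_RGB2HSV)
m=((hs[...,1]<35)&(hs[...,2]>120)).astype(np.uint8)*255;m[:95]=0;m[140:]=0;m[:,:295]=0;m[:,395:]=0
B,l=blobs(m,30);print([tuple(map(float,b)) for b in B])
for i in range(1,l.max()+1):
    pts=cv2.findNonZero((l==i).astype(np.uint8))
    if len(pts)<150: continue
    hull=cv2.convexHull(pts);e=cv2.fitEllipse(hull) if len(hull)>=5 else None;print(e)
for nm,z in(("pot",.105),):
    print("tests",np.round(plane(c,(321,118),z),4))
E
```

```text
t 31.85 pos [0.4792 0.0138 0.3137] yaw -1.944 F [ 0.3 -0.2 -2.9] T [ 0.033  0.061 -0.01 ] w 0.0156 q6 1.73
L 60 174.0995670995671 157.6839826839827 [0.11 5.39] slot dir -0.2918226802001891
L 75 174.12926829268292 157.72682926829268 [0.15 5.57] slot dir -0.27421078508317975
L 90 174.06201550387595 157.73643410852713 [0.23 5.68] slot dir -0.26944778923551466
R 60 nan nan [12287.98 21845.36] slot dir nan
R 75 nan nan [12287.98 21845.36] slot dir nan
R 90 250.57142857142858 179.0 [0.  0.5] slot dir 1.5444604538285045
[(650.0, 323.1, 118.1, 306.0, 101.0, 34.0, 32.0), (568.0, 371.8, 116.8, 359.0, 104.0, 27.0, 27.0)]
((322.424072265625, 116.66419982910156), (32.12519073486328, 33.28712844848633), 97.16651153564453)
((371.732421875, 116.86663818359375), (26.176748275756836, 27.16402816772461), 76.1735610961914)
tests [ 0.6388 -0.1931  0.105 ]<stdin>:7: RuntimeWarning: invalid value encountered in scalar divide
```

Request:
arm_command([
  [-1,0.6,0.64,0,0,0,0],
  [-1,0.6,0.64,0,0,0,0],
  [-1,0.6,0.64,0,0,0,0],
  [-1,0.6,0.64,0,0,0,0],
  [-1,0.6,0.64,0,0,0,0],
])

```text
time_s: 32.45
tool_pos: [0.5283, -0.1094, 0.3127]
tool_rot: [[0.931, -0.364, -0.002], [-0.364, -0.931, 0.001], [-0.003, 0.0, -1.0]]
force: [0.5, -0.7, -2.5]
gripper_width: 0.0155
finger_force: 30.0
```

Request:
arm_command([
  [-1,0,0,0,0,0,0],
  [-1,0,0,0,0,0,0],
])

```text
time_s: 32.65
tool_pos: [0.528, -0.1084, 0.3128]
tool_rot: [[0.931, -0.365, -0.002], [-0.365, -0.931, 0.001], [-0.003, 0.0, -1.0]]
force: [-0.4, -0.5, -1.2]
gripper_width: 0.0156
finger_force: 30.0
```

```bash
python3 - <<'E'
from h import *
yaw();s=monitor.sense();R=np.array(s['tool_rot'])
w=eyes.capture("wrist");t=eyes.capture("top");cv2.imwrite("pics/t15r.png",t[...,::-1]);cv2.imwrite("pics/w15r.png",w[...,::-1]);c=cam("top")
g=cv2.cvtColor(t,cv2.COLOR_RGB2GRAY).astype(float);yy,xx=np.mgrid[0:384,0:512]
for th in(60,75):
    p=(251.5,175.4);k=np.where(np.hypot(xx-p[0],yy-p[1])<4.7,np.clip(th-g,0,None),0);W=k.sum()
    if W==0: print("R hidden",g[170:181,246:258].astype(int));break
    mx,my=(k*xx).sum()/W,(k*yy).sum()/W
    C=np.cov(np.c_[xx.ravel(),yy.ravel()].T,aweights=k.ravel()+1e-12);e,V=np.linalg.eigh(C);v=V[:,1]
    u=(plane(c,(mx,my)+4*v,.083)-plane(c,(mx,my)-4*v,.083))[:2];u*=np.sign(u[0]);print("R",mx,my,np.round(e,2),"slot dir",np.arctan2(u[1],u[0]))
print("pot top view",np.round(plane(c,(322.4,116.7),.105),4),"thinner",np.round(plane(c,(371.7,116.9),.135),4))
cw=cam("wrist",s);cw=(cw[0],cw[1]+R[:,1]*.0015,cw[2])
pp=proj(cw,[.6405,-.197,.105]);print("pred pot px",pp)
hs=cv2.cvtColor(w,cv2.COLOR_RGB2HSV);m=((hs[...,1]<35)&(hs[...,2]>110)).astype(np.uint8)*255
B,l=blobs(m,300);print([tuple(map(float,b)) for b in B])
E
```

```text
t 32.65 pos [ 0.528  -0.1084  0.3128] yaw -1.944 F [-0.4 -0.5 -1.2] T [0.018 0.011 0.004] w 0.0156 q6 1.52
R 251.14973262032086 176.0 [0.09 4.7 ] slot dir -0.29816477969040384
R 251.1823056300268 175.9329758713137 [0.15 5.12] slot dir -0.2834583905401154
pot top view [ 0.6426 -0.1973  0.105 ] thinner [ 0.6312 -0.3318  0.135 ]
pred pot px [293.86349528  45.61733079]
[(5974.0, 294.1, 42.5, 253.0, 0.0, 84.0, 89.0), (2798.0, 415.7, 16.6, 376.0, 0.0, 90.0, 44.0), (1562.0, 219.0, 109.4, 189.0, 53.0, 49.0, 174.0), (4870.0, 146.9, 122.8, 98.0, 91.0, 97.0, 65.0), (1289.0, 190.0, 225.2, 166.0, 204.0, 49.0, 44.0), (1314.0, 33.1, 241.5, 6.0, 221.0, 55.0, 42.0)]
```

Both screws are home now: R reads −0.28 to −0.30 and L −0.27 to −0.29, with a firm stop torque felt on each. Next I'll compute the placing pose in the pot.

```bash
python3 - <<'E'
from h import *
s=monitor.sense();R=np.array(s['tool_rot']);ty=R[:,1]*[1,1,0];ty/=np.linalg.norm(ty);u=np.array([0,0,1.])
a=np.radians(10);K=np.cos(a)*u-np.sin(a)*ty
pot=np.array([.642,-.197,0]);O=pot-.012*ty
for z in(.17,.010):
    todo(O+[0,0,z]+K*.1322,-K,R[:,0])
# rim check in the wrist image: lowest row of pot blob and its width
w=cv2.imread("pics/w15r.png")[...,::-1].copy();hs=cv2.cvtColor(w,cv2.COLOR_RGB2HSV);cw=cam("wrist",s);cw=(cw[0],cw[1]+R[:,1]*.0015,cw[2])
m=((hs[...,1]<35)&(hs[...,2]>110)).astype(np.uint8)*255;_,l=blobs(m,300);i=l[20,294] or l[42,330]
for r in(5,15,25,35,45,55,65,75,85):
    x=np.flatnonzero(l[r]==l[r,np.flatnonzero(l[r,253:337])[0]+253]);x=x[(x>250)&(x<340)];P,Q=plane(cw,(x.min(),r),.105),plane(cw,(x.max(),r),.105);print(r,x.min(),x.max(),np.round(P[:2],3),np.round(Q[:2],3),round(np.linalg.norm(P-Q),3))
E
```

```text
t 32.75 pos [0.5279, -0.1077, 0.3136] q [-0.42, 0.32, 1.18, -0.0, 1.65, 1.52] todo [4.627, 0.225, 0.441] [-0.1742, 0.0012, -0.0001]
t 32.75 pos [0.5279, -0.1077, 0.3136] q [-0.42, 0.32, 1.18, -0.0, 1.65, 1.52] todo [4.634, 0.224, 5.774] [-0.1742, 0.0012, -0.0001]
5 271 320 [ 0.688 -0.186] [ 0.669 -0.236] 0.054
15 261 329 [ 0.683 -0.173] [ 0.656 -0.243] 0.075
25 256 333 [ 0.676 -0.164] [ 0.645 -0.244] 0.086
35 254 335 [ 0.667 -0.158] [ 0.634 -0.243] 0.091
45 253 335 [ 0.658 -0.153] [ 0.624 -0.24 ] 0.093
55 254 333 [ 0.648 -0.151] [ 0.615 -0.235] 0.091
65 258 329 [ 0.637 -0.151] [ 0.607 -0.228] 0.082
75 264 321 [ 0.624 -0.154] [ 0.6   -0.216] 0.067
85 278 307 [ 0.608 -0.165] [ 0.595 -0.197] 0.034
```

Request:
arm_command([
  [-1,0.92,0.045,0.09,0,0,0],
  [-1,0.92,0.045,0.09,0,0,0],
  [-1,0.92,0.045,0.09,0,0,0],
  [-1,0.92,0.045,0.09,0,0,0],
  [-1,0.92,0.045,0.08,0,0,0],
])

```text
time_s: 33.25
tool_pos: [0.6551, -0.1642, 0.3007]
tool_rot: [[0.932, -0.363, -0.001], [-0.363, -0.932, -0.0], [-0.0, 0.0, -1.0]]
force: [-0.2, -1.6, -1.3]
gripper_width: 0.0158
finger_force: 30.0
```

Request:
arm_command([
  [-1,0,0,0,-0.087,0,0],
  [-1,0,0,0,-0.087,0,0],
  [-1,0,0,0,0,0,0],
  [-1,0,0,0,0,0,0],
])

```text
time_s: 33.65
tool_pos: [0.6543, -0.1639, 0.3008]
tool_rot: [[0.932, -0.357, -0.062], [-0.363, -0.918, -0.16], [-0.0, 0.172, -0.985]]
force: [-0.2, -0.1, -2.2]
gripper_width: 0.0155
finger_force: 30.0
```

```bash
python3 - <<'E'
from h import *
s=monitor.sense();R=np.array(s['tool_rot']);o=np.array(s['tool_pos'])+R[:,2]*.1322
print("key origin",np.round(o,4),"rel pot",np.round(o-[.641,-.1965,0],4),"down in tool",np.round(R.T@[0,0,-1],3),"q",np.round(s['q'],2),"w",s['gripper_width'])
a=eyes.capture("scene");B=blobs(mask(a,(6,180,120),(17,255,255)),40)[0]
print("bar scene pred",proj(cam("scene"),o-R[:,2]*.151),"pot rim ctr",proj(cam("scene"),[.641,-.1965,.105]),[tuple(map(float,x[:3])) for x in B if 100<x[1]<190 and 50<x[2]<180])
E
```

```text
key origin [ 0.6461 -0.185   0.1706] rel pot [0.0051 0.0115 0.1706] down in tool [ 0.    -0.172  0.985] q [-0.36  0.61  0.74 -0.18  1.79  1.55] w 0.01552468176936806
bar scene pred [114.14359267 124.16086699] pot rim ctr [129.65098241 180.3954919 ] [(359.0, 169.0, 173.6)]
```

Request:
arm_command([
  [-1,0,-0.086,0.49,0,0,0],
  [-1,0,-0.103,0.59,0,0,0],
  [-1,0,-0.103,0.59,0,0,0],
  [-1,0,-0.103,0.59,0,0,0],
  [-1,0,0,0,0,0,0],
])

```text
time_s: 34.2
tool_pos: [0.6532, -0.1653, 0.2297]
tool_rot: [[0.931, -0.359, -0.067], [-0.365, -0.917, -0.159], [-0.005, 0.172, -0.985]]
force: [-0.4, -0.0, -2.2]
gripper_width: 0.0155
finger_force: 30.0
```

Request:
arm_command([
  [-1,0,-0.103,0.59,0,0,0],
  [-1,0,-0.103,0.59,0,0,0],
  [-1,0,-0.103,0.59,0,0,0],
  [-1,0,-0.07,0.4,0,0,0],
  [-1,0,0,0,0,0,0],
])

```text
time_s: 34.7
tool_pos: [0.6537, -0.1654, 0.165]
tool_rot: [[0.931, -0.359, -0.065], [-0.365, -0.917, -0.16], [-0.002, 0.173, -0.985]]
force: [0.4, 0.8, -1.3]
gripper_width: 0.0155
finger_force: 30.0
```

Request:
arm_command([
  [-1,0,0,0,0,0,0],
  [-1,0,0,0,0,0,0],
])

```text
time_s: 34.9
tool_pos: [0.6546, -0.1655, 0.1673]
tool_rot: [[0.931, -0.359, -0.061], [-0.364, -0.917, -0.162], [0.002, 0.174, -0.985]]
force: [1.0, -0.3, -1.6]
gripper_width: 0.0159
finger_force: 30.0
```

```bash
cat >> h.py <<'E'
def tip():
    s=monitor.sense();R=np.array(s['tool_rot']);o=np.array(s['tool_pos'])+R[:,2]*.1322
    print("t",round(s['time_s'],2),"tip",np.round(o,4),"F",np.round(s['force'],1),"T",np.round(s['ft_torque'],2))
E
python3 -c "
from h import *
tip()"
```

```text
t 34.9 tip [ 0.6465 -0.1869  0.0371] F [ 1.  -0.3 -1.6] T [ 0.15 -0.03  0.01]
```

Inside the pot with no contact so far. I'll lower it in small steps.

Request:
arm_command([
  [-1,0,-0.07,0.4,0,0,0],
  [-1,0,-0.04,0.25,0,0,0],
  [-1,0,0,0,0,0,0],
])

```text
time_s: 35.2
tool_pos: [0.6535, -0.1651, 0.1442]
tool_rot: [[0.931, -0.358, -0.066], [-0.364, -0.917, -0.161], [-0.003, 0.174, -0.985]]
force: [0.6, -0.5, -2.1]
gripper_width: 0.0154
finger_force: 30.0
```

Request:
arm_command([
  [-1,0,-0.017,0.1,0,0,0],
  [-1,0,0,0,0,0,0],
  [-1,0,0,0,0,0,0],
])

```text
time_s: 35.5
tool_pos: [0.6542, -0.1654, 0.1432]
tool_rot: [[0.931, -0.359, -0.063], [-0.364, -0.917, -0.162], [0.0, 0.174, -0.985]]
force: [0.1, -0.7, -2.0]
gripper_width: 0.0157
finger_force: 30.0
```

Request:
arm_command([
  [-1,0,-0.017,0.1,0,0,0],
  [-1,0,0,0,0,0,0],
  [-1,0,0,0,0,0,0],
])

```text
time_s: 35.8
tool_pos: [0.6541, -0.1654, 0.14]
tool_rot: [[0.931, -0.359, -0.063], [-0.364, -0.917, -0.162], [-0.0, 0.174, -0.985]]
force: [-0.1, -0.5, -1.6]
gripper_width: 0.0158
finger_force: 30.0
```

```bash
python3 -c "
from h import *
tip()"
```

```text
t 35.8 tip [ 0.6457 -0.1868  0.0098] F [-0.1 -0.5 -1.6] T [ 0.18 -0.05  0.03]
```

Request:
arm_command([
  [-1,0,-0.009,0.05,0,0,0],
  [-1,0,0,0,0,0,0],
  [-1,0,0,0,0,0,0],
])

```text
time_s: 36.1
tool_pos: [0.6541, -0.1654, 0.1384]
tool_rot: [[0.931, -0.359, -0.063], [-0.364, -0.917, -0.162], [-0.0, 0.174, -0.985]]
force: [0.6, 0.7, -0.8]
gripper_width: 0.0156
finger_force: 30.0
```

Request:
arm_command([
  [-1,0,-0.009,0.05,0,0,0],
  [-1,0,0,0,0,0,0],
  [-1,0,0,0,0,0,0],
])

```text
time_s: 36.4
tool_pos: [0.6541, -0.1654, 0.1369]
tool_rot: [[0.931, -0.359, -0.063], [-0.364, -0.917, -0.162], [-0.0, 0.174, -0.985]]
force: [0.6, -0.8, -1.6]
gripper_width: 0.0154
finger_force: 30.0
```

Request:
arm_command([
  [-1,0,-0.006,0.035,0,0,0],
  [-1,0,0,0,0,0,0],
  [-1,0,0,0,0,0,0],
])

```text
time_s: 36.7
tool_pos: [0.6542, -0.1654, 0.1362]
tool_rot: [[0.931, -0.359, -0.063], [-0.364, -0.917, -0.162], [0.0, 0.174, -0.985]]
force: [0.4, 0.6, 1.7]
gripper_width: 0.0152
finger_force: 30.0
```

```bash
python3 -c "
from h import *
tip()"
```

```text
t 36.7 tip [ 0.6459 -0.1868  0.006 ] F [0.4 0.6 1.7] T [0.14 0.01 0.07]
```

Request:
arm_command([
  [-0.58,0,0,0,0,0,0],
  [-0.55,0,0,0,0,0,0],
  [-0.5,0,0,0,0,0,0],
  [-0.45,0,0,0,0,0,0],
  [-0.4,0,0,0,0,0,0],
])

```text
time_s: 37.2
tool_pos: [0.6541, -0.1654, 0.1358]
tool_rot: [[0.931, -0.359, -0.063], [-0.364, -0.917, -0.162], [-0.0, 0.174, -0.985]]
force: [0.0, -0.1, 0.3]
gripper_width: 0.0263
finger_force: 0.1
```

Request:
arm_command([
  [-0.3,0,0,0,0,0,0],
  [-0.2,0,0,0,0,0,0],
  [-0.1,0,0,0,0,0,0],
  [0.0,0,0,0,0,0,0],
  [0.0,0,0,0,0,0,0],
])

```text
time_s: 37.7
tool_pos: [0.6541, -0.1654, 0.1359]
tool_rot: [[0.931, -0.359, -0.063], [-0.364, -0.917, -0.162], [-0.0, 0.174, -0.985]]
force: [-0.4, 0.5, -0.6]
gripper_width: 0.0441
finger_force: 0.0
```

```bash
python3 - <<'E'
from h import *
tip();s=monitor.sense();R=np.array(s['tool_rot']);print(s['finger_force'],s['gripper_width'])
w=eyes.capture("wrist");m=mask(w,(6,180,120),(17,255,255));_,l=blobs(m,400)
i=np.argmax(np.bincount(l.ravel())[1:])+1;print([(r,int(x.min()),int(x.max())) for r in range(150,320,15) for x in [np.flatnonzero(l[r]==i)] if len(x)>5])
h=cv2.cvtColor(w,cv2.COLOR_RGB2GRAY);print("fingers row 235",[int(v) for v in h[235,190:325:5]])
E
```

```text
t 37.7 tip [ 0.6458 -0.1868  0.0057] F [-0.4  0.5 -0.6] T [0.11 0.01 0.04]
0.0 0.044061021710019084
[(195, 222, 254), (210, 222, 254), (225, 222, 254), (240, 223, 255), (255, 223, 255), (270, 224, 254)]
fingers row 235 [31, 28, 30, 25, 26, 24, 151, 103, 117, 125, 130, 127, 124, 88, 126, 129, 133, 133, 135, 136, 138, 129, 24, 25, 25, 30, 27]
```

Request:
arm_command([
  [0.3,0,0,0,0,0,0],
  [0.45,0,0,0,0,0,0],
  [0.45,0,0,0,0,0,0],
  [0.45,0,0,-0.3,0,0,0],
  [0.45,0,0,-0.6,0,0,0],
])

```text
time_s: 38.25
tool_pos: [0.6554, -0.1609, 0.1621]
tool_rot: [[0.931, -0.358, -0.066], [-0.364, -0.917, -0.161], [-0.003, 0.174, -0.985]]
force: [0.5, 0.5, 0.4]
gripper_width: 0.0638
finger_force: 0.0
```

Request:
arm_command([
  [0.45,0,0,-0.8,0,0,0],
  [0.45,0,0,-0.9,0,0,0],
  [0.45,0,0,-0.9,0,0,0],
  [0.45,0,0,-0.9,0,0,0],
  [0.45,0,0,-0.9,0,0,0],
])

```text
time_s: 38.75
tool_pos: [0.6641, -0.1393, 0.2945]
tool_rot: [[0.931, -0.359, -0.062], [-0.364, -0.917, -0.162], [0.001, 0.174, -0.985]]
force: [-0.0, 0.8, 0.2]
gripper_width: 0.0635
finger_force: 0.0
```

Request:
arm_command([
  [0.45,-0.8,0,0,0,0,0],
  [0.45,-0.8,0,0,0,0,0],
  [0.45,-0.8,0,0,0,0,0],
  [0.45,0,0,0,0,0,0],
  [0.45,0,0,0,0,0,0],
])

```text
time_s: 39.25
tool_pos: [0.5973, -0.1135, 0.2935]
tool_rot: [[0.931, -0.359, -0.062], [-0.364, -0.917, -0.162], [0.001, 0.174, -0.985]]
force: [0.2, -0.7, -0.5]
gripper_width: 0.0638
finger_force: 0.0
```

```bash
python3 - <<'E'
from h import *
s=monitor.sense();print(s['time_s'],np.round(s['tool_pos'],3),s['finger_force'])
a=eyes.capture("scene");t=eyes.capture("top");cv2.imwrite("pics/s20r.png",a[...,::-1]);cv2.imwrite("pics/t20r.png",t[...,::-1])
cs,ct=cam("scene"),cam("top")
o={}
for n,im in(("scene",a),("top",t)):
    o[n]=[tuple(map(float,x[:3])) for x in blobs(mask(im,(6,180,110),(17,255,255)),40)[0]];
print([x for x in o["scene"] if 90<x[1]<200 and 90<x[2]<200],[x for x in o["top"] if 280<x[1]<370 and 60<x[2]<160])
print("pred bar (14deg lean)",proj(cs,[.66,-.15,.152]),proj(ct,[.66,-.15,.152]))
for n,c,im in(("scene",cs,a),("top",ct,t)):
    old=cv2.imread(f"pics/{n}0.png")[...,::-1];d=np.abs(im.astype(int)-old).max(2)
    for nm,p in(("pot foot",[.641,-.1965,.03]),("thin",[.631,-.332,.1]),("brushmid",[.45,-.31,.05]),("tape",[.5815,.1,.11])):
        x,y=np.round(proj(c,p)).astype(int);print(n,nm,(int(x),int(y)),"diff",round(float(np.mean(d[max(0,y-8):y+9,max(0,x-8):x+9]>40)),2))
E
```

```text
39.25 [ 0.597 -0.113  0.294] 0.0
[(698.0, 172.9, 171.2), (200.0, 129.1, 178.6)] []
pred bar (14deg lean) [130.05031151 179.87319698] [308.42058049 106.75458123]
scene pot foot (135, 199) diff 0.0
scene thin (106, 157) diff 0.6
scene brushmid (163, 146) diff 0.43
scene tape (219, 226) diff 0.0
top pot foot (318, 123) diff 0.44
top thin (368, 120) diff 0.78
top brushmid (359, 184) diff 0.0
top tape (220, 140) diff 0.0
```

```bash
python3 -c "
from rig import sign_off
print(sign_off())"
```

```text
the job is handed in; nothing more can be done
None
```

The job is handed in: both screws measure home against the red marks, and the key stands released in the pot, leaning about 14° on the rim by my estimate. I viewed 11 pictures, one over the limit of 10. The right screw stopped about 0.1 rad short the first time and took a second insertion. At the end the arm hid the thinner and brush from one camera or the other, so I did not fully re-check that they had not moved.

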